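# Load the splint warmer, hook on its cover and dial in its programme

## Robot

A 6-joint arm with a two-finger parallel gripper is mounted at the origin on the work surface. World frame = base frame: x ahead of the robot, y to its left, z up, the work surface at z = 0. Lengths are in m, angles in rad, forces in N, time in s.
With the tool pointing down it reaches from about 0.4 to 0.925 m from the base axis. Payload 12.5 kg.
Tool frame: the origin (TCP) lies midway between the tips of the shut fingers; the grasp point (between the pads) lies 19 mm behind it; z points along the fingers, y is the direction in which the jaws open and shut (so a half turn about z gives the same grasp; the last joint's range is limited). The gripper opens to 95 mm and grips with 3 to 60 N. Pads are 20 mm wide; open, the fingers measure 119 mm over their backs; the gripper's body (75 mm by 180 mm) begins 59 mm behind the grasp point.
Start: joints at [1.036, 0.491, 1.559, -0, 1.092, -0.106], TCP at [0.26, 0.568, 0.215] pointing down, gripper open.
Joint ranges: [-3.1, 3.1], [-0.84, 2.19], [0.05, 2.79], [-1.13, 4.28], [0.06, 2.93], [-2.69, 2.69]. Speed limits (rad/s): [2.22, 2.22, 2.79, 3.14, 3.14, 3.14].

## Interface

Orientations are given as a unit quaternion [w, x, y, z].
In Python, from rig import state, grab_frame, camera_info, close_job gives the robot as it stands. The module is installed in compiled form; this text tells all that it offers.
- The arm moves only by the tool arm_command, never from a script. Its argument "increments" is a list that holds one entry, the list of rows, each a list of 4 numbers: the shift along the tool's x, y, z in m, then the turn about the tool's z in rad. A call has 1 to 12 rows; each row shifts and turns the pose as measured when the row begins, along the tool's axes as they then stand; what a row does not reach is not made up. A row lasts 1/10 s, in which the tool goes at most 50 mm and 8.59 degrees, less where a joint would pass 70% of its speed; a pose out of reach is approached as far as the arm can. A call is refused whole if a number of a shift passes 0.05 or a number of a turn 0.15, either way. A call with a gripper value outside its range is refused whole. "jaw" is the opening, from 0 (shut) to 1 (fully open), set as the call begins (left out, the last holds). The fingers move at their own pace and stop on an object; the grip force is fixed at half the most. Time passes only in rows, so rows that do not move let the fingers close. It gives the time, the measured TCP pose, the force and the opening at its end, in the units of the state.
- state(): the state, without advancing time (a new reading comes with each control period).
- grab_frame(name): name is "side" or "top"; returns the picture (420x560x3 uint8, red, green, blue); there is no depth.
- camera_info(name): a dict with "mtx" (3x3 intrinsics, pixels), "k1" (the pictures are not rectified: a ray, as slopes to the right and down, at radius r is drawn at 1 + k1 r^2 times it, then the intrinsics apply), "view" (4x4, takes a point from world to camera coordinates). Camera axes: x right, y down, z forward; pixel columns grow to the right and rows downward; lengths in m; the calibration is good to about 2 mm. A picture is of the moment at which its call begins. camera_info takes no time and is no camera call.
- close_job(): hands the job in, once; it reports no verdict.
The state is a dict: "time_s": time; "joints": joint angles; "qd": joint speeds; "joint_efforts": joint torques, N m; "tcp_pos": TCP position; "tcp_rot": TCP orientation; "ft_force": force on the tool from outside, world axes, zero at the start; "torque": the same for the moment, N m; "opening": finger opening in m.
Only numpy, scipy, OpenCV 4.12 (cv2) and the standard library are available. Lean on these libraries where they do the work, as an engineer would, in place of code of your own. Each camera call takes 0.05 s, during which the arm holds its last target.

## Task

Load the splint warmer: lay every blue gutter splint on the counter (there may be two, three or four) in its tray, each arch-up on the tray floor, then close the tray with the dark metal cover panel by tilting it, hooking one edge under the green lip and lowering the other edge until the panel lies fully home and flat. With the cover on and let go, dial in the programme by pointing the dial at the three dots, then back to the one dot, then forward to the two dots, pausing for a second at each and leaving it there; leave the buckles, the green sleeve and the brass tape measure where they are.

Things in the scene. Friction and masses are not known exactly. Their poses are not given: they have to be found in the camera images.
- warmer: Splint warmer, fixed: white open tray case 202 (x) x 236 (y) x 67 mm, its green lip on the -x side, nearest the robot; grey control deck (202 x 108 mm, top at z = 45 mm) on its -y side. Origin: under the tray's centre at counter height, z up. Tray opening x -75..75, y -90..90 mm, floor at z = 12, walls up to a flat ledge at z = 48 all round, on which the cover rests
- tray_floor (a point): Centre of the tray floor, 12 mm above the warmer's origin, axes as the warmer's. The floor is 150 (x) x 180 (y) mm, the tray 36 mm deep up to the ledge
- lip_edge (a point): Middle of the lower free edge of the green lip, warmer frame x -73, y 0, z 62 mm. The lip runs along the whole side, x -89..-73, z 62..67 mm: 14 mm high and 16 mm deep under it. Walls round the ledge bound the cover's room at x -89..89, y -106..106 mm; far (+x) wall up to z = 66, side walls up to 58 mm. A cover lowered flat cannot go in: lip or far wall stops it
- cover: Loose dark metal cover panel 170 (x) x 200 (y) x 6 mm, 0.2 to 0.33 kg, with a white handle bar in its middle. Origin: centre of the underside, z up. Starts flat on the counter, x roughly along the robot's x. Either 200 mm edge (x = -85 or +85) can be hooked. Seated, its origin is 48 mm above the warmer's, with 4 mm of play each way in x and 6 mm in y
- cover_grip (a point): Where the cover's handle bar is held, 26 mm above the cover's underside, midway. The bar is upright, 14 mm thick (cover x), 60 mm long (cover y), from 6 to 38 mm above the underside
- dial (a joint): Angle of the dial on the control deck, rad, 0 to 1.9 between stops, growing clockwise seen from above. 0.5 points at the one dot, 1.0 at the two dots, 1.5 at the three dots. It starts between 0 and 0.3, turns stiffly (0.06 N m) and stays where it is left
- dial_grip (a point): On the dial's axis (warmer frame x 0, y -172 mm) at mid-height of its bar grip, turning with the dial; x runs along the bar to its yellow-marked pointing end. Black bar 48 mm long (x), 13 mm wide (y), 26 mm high; this point is 24 mm above the deck and 12 mm below the bar's top; under the bar a disc 52 mm across, 10 mm high. At joint 0 its axes are the warmer's
- splint1: Loose blue gutter splint (finger splint), a rigid arched shell 56 mm long (its x), 34 mm wide (its y), 26 mm high, its sides upright for the lower 16 mm, wall 3.5 mm, 30 g. Origin: centre of the underside, z up through the arch. Starts arch-up on the counter, or is absent (None)
- splint2: Loose blue gutter splint (finger splint), a rigid arched shell 56 mm long (its x), 34 mm wide (its y), 26 mm high, its sides upright for the lower 16 mm, wall 3.5 mm, 30 g. Origin: centre of the underside, z up through the arch. Starts arch-up on the counter, or is absent (None)
- splint3: Loose blue gutter splint (finger splint), a rigid arched shell 56 mm long (its x), 34 mm wide (its y), 26 mm high, its sides upright for the lower 16 mm, wall 3.5 mm, 30 g. Origin: centre of the underside, z up through the arch. Starts arch-up on the counter, or is absent (None)
- splint4: Loose blue gutter splint (finger splint), a rigid arched shell 56 mm long (its x), 34 mm wide (its y), 26 mm high, its sides upright for the lower 16 mm, wall 3.5 mm, 30 g. Origin: centre of the underside, z up through the arch. Starts arch-up on the counter, or is absent (None)
- dring1: Chrome D-ring buckle, a 34 x 42 mm closed loop of 6 mm wire lying on the counter; origin at its middle on the counter. To be left alone
- dring2: Chrome D-ring buckle, a 34 x 42 mm closed loop of 6 mm wire lying on the counter; origin at its middle on the counter. To be left alone
- dring3: Chrome D-ring buckle, a 34 x 42 mm closed loop of 6 mm wire lying on the counter; origin at its middle on the counter. To be left alone
- sleeve: Green finger sleeve, an upright tube 24 mm across, 45 mm high; origin at the centre of its foot. To be left alone
- tape_measure: Heavy brass tape-measure housing, 68 mm across, 26 mm high with a 12 mm high knob; origin at the centre of its underside. To be left alone
Mind the look-alikes: they are no part of the job. What is shaped like the splint2 but pink or red is not meant.

How it is judged:
By the outcome, as a careful person would: the job done as asked, in the order asked, and still so for the second after the job is handed in, with the robot touching nothing.
Of splint1, splint2, splint3, splint4 only 2 to 4 are there at a start; the rules pass over those that are not, and their reading is None.
At some moment in a run one of splint1, splint2, splint3, splint4 may be knocked a few centimetres aside while the robot is not near it.
It also fails if it takes over 210 s, if anything falls off the work surface, if the arm or the gripper's body presses on something with over 40 N, if the wrist force passes 120 N, or if a joint passes its speed limit or range.

## Working session

There is one attempt and no reset: what is moved stays moved. The work goes in short steps, Python scripts to look and compute and a tool call to move; the robot and the scene stay as the last step left them, time stands still between calls to the robot, and variables do not carry over. Pictures are saved under pics/ and viewed, and the job is handed in when it is done.

Besides the shell and the picture viewer there is one more tool, called after "Call:" as name(argument=value, ...) on one line, values as JSON. arm_command: Moves the arm, as the interface text tells. Its arguments: {"type":"object","properties":{"increments":{"type":"array"},"jaw":{"type":"number"}},"required":["increments"]}

```bash
mkdir -p pics; cat > h.py <<'E'
import numpy as np, cv2
from rig import state, grab_frame, camera_info
def save(name,fn):
    im=grab_frame(name); cv2.imwrite('pics/'+fn,cv2.cvtColor(im,cv2.COLOR_RGB2BGR)); return im
def rays(name,uv):
    c=camera_info(name);K=np.array(c['mtx']);k=c['k1'];V=np.array(c['view'])
    uv=np.atleast_2d(np.array(uv,float))
    d=cv2.undistortPointsIter(uv.reshape(-1,1,2),K,np.array([k,0,0,0,0.]),None,None,(3,50,1e-10)).reshape(-1,2) if hasattr(cv2,'undistortPointsIter') else cv2.undistortPoints(uv.reshape(-1,1,2),K,np.array([k,0,0,0,0.])).reshape(-1,2)
    D=np.c_[d,np.ones(len(d))]@V[:3,:3]
    o=-V[:3,:3].T@V[:3,3]
    return o,D
def onz(name,uv,z):
    o,D=rays(name,uv); t=(z-o[2])/D[:,2]; return o+t[:,None]*D
def proj(name,P):
    c=camera_info(name);K=np.array(c['mtx']);V=np.array(c['view'])
    P=np.atleast_2d(np.array(P,float))
    r=cv2.Rodrigues(V[:3,:3])[0]
    return cv2.projectPoints(P,r,V[:3,3],K,np.array([c['k1'],0,0,0,0.]))[0].reshape(-1,2)
E
python3 - <<'E'
from h import *
for n in('top','side'):
    save(n,n+'0.png'); c=camera_info(n); V=np.array(c['view']); print(n,np.round(c['mtx'],1).tolist(),c['k1'],(-V[:3,:3].T@V[:3,3]).round(3),V[:3,:3].round(2).tolist())
print(state())
E
```

```text
top [[513.8, 0.0, 273.5], [0.0, 513.8, 211.8], [0.0, 0.0, 1.0]] -0.11062084822430582 [ 0.405 -0.067  1.371] [[0.01, -1.0, -0.02], [-1.0, -0.01, -0.07], [0.07, 0.02, -1.0]]
side [[389.2, 0.0, 277.9], [0.0, 389.2, 203.2], [0.0, 0.0, 1.0]] 0.03550632972490081 [ 0.041 -0.609  0.474] [[0.78, -0.63, -0.0], [-0.31, -0.38, -0.87], [0.55, 0.68, -0.49]]
{'time_s': 0.1, 'joints': array([ 1.03638518e+00,  4.91485248e-01,  1.55941305e+00, -3.06348874e-05,
        1.09171056e+00, -1.05595422e-01]), 'qd': array([-0.00083315, -0.00182128, -0.00300194,  0.00228252, -0.00046457,
       -0.00034485]), 'joint_efforts': array([ 1.05298641e-03, -6.13618755e+01, -2.58607739e+01,  6.93435268e-02,
        4.70363244e-02, -1.05207100e-04]), 'tcp_pos': array([0.25973652, 0.56821951, 0.21412045]), 'tcp_rot': array([-1.46934370e-04,  2.12761952e-01,  9.77103932e-01, -4.86583846e-04]), 'ft_force': array([0.0449549 , 0.02463811, 0.04468661]), 'torque': array([-0.0148196 ,  0.01948771,  0.04226311]), 'opening': 0.09509464449789733}
```

View pics/top0.png

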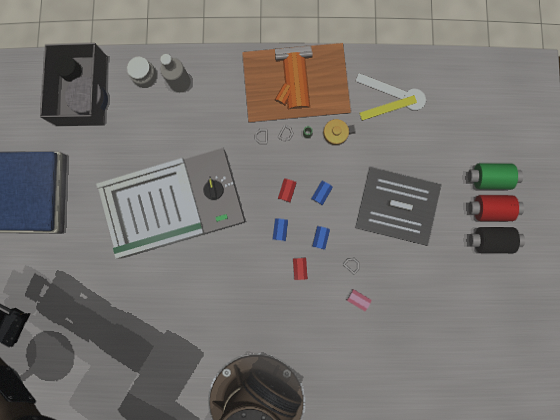

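View pics/side0.png

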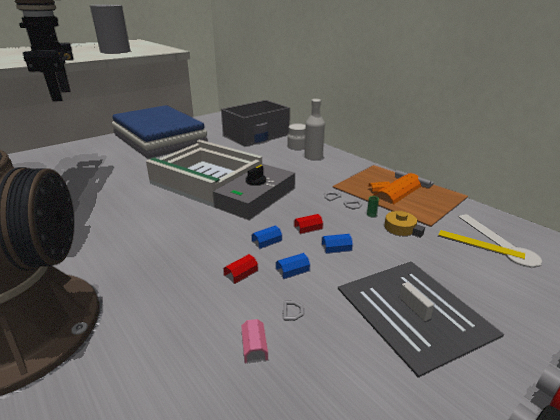

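```bash
python3 - <<'E'
from h import *
im=cv2.imread('pics/top0.png')
hsv=cv2.cvtColor(im,cv2.COLOR_BGR2HSV)
m=cv2.inRange(hsv,(105,150,60),(130,255,255)); 
cs,_=cv2.findContours(m,0,2)
for c in cs:
    if 60<cv2.contourArea(c)<600:
        r=cv2.minAreaRect(c); b=cv2.boxPoints(r); M=cv2.moments(c); cen=(M['m10']/M['m00'],M['m01']/M['m00'])
        P=onz('top',b,0.013); C=onz('top',[cen],0.015)[0]
        e=[P[1]-P[0],P[2]-P[1]]; L=[np.linalg.norm(v) for v in e]; v=e[int(np.argmax(L))]
        print(np.round(cen,1),C.round(4),'len',np.round(L,4),'ang',round(np.degrees(np.arctan2(v[1],v[0]))%180,1))
cv2.imwrite('pics/z1.png',cv2.resize(im[140:265,90:250],None,fx=4.5,fy=4.5,interpolation=cv2.INTER_CUBIC))
cv2.imwrite('pics/z2.png',cv2.resize(im[155:255,345:455],None,fx=5,fy=5,interpolation=cv2.INTER_CUBIC))
E
```

```text
[320.7 237.2] [ 0.4349 -0.166   0.015 ] len [0.0532 0.032 ] ang 166.1
[279.9 229.2] [ 0.4553 -0.0584  0.015 ] len [0.0525 0.0318] ang 173.3
[321.8 192.2] [ 0.5541 -0.1687  0.015 ] len [0.0556 0.0319] ang 150.0
```

```bash
sleep 1
```

```text
(no output)
```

View pics/z1.png

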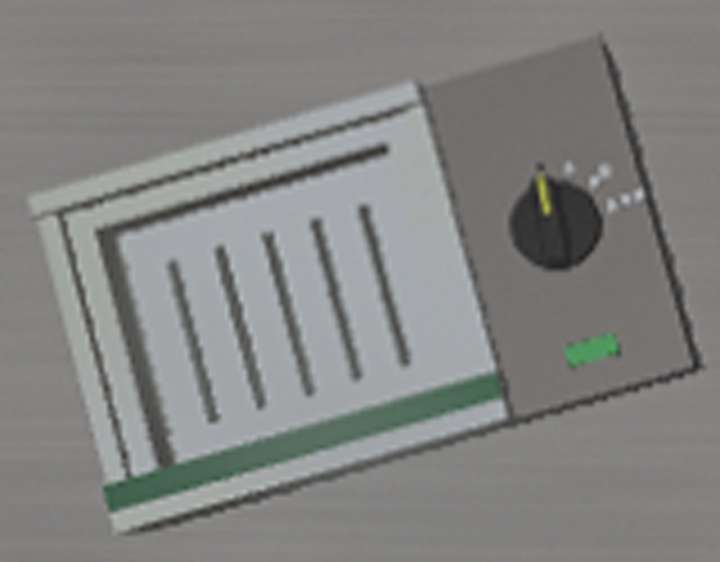

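View pics/z2.png

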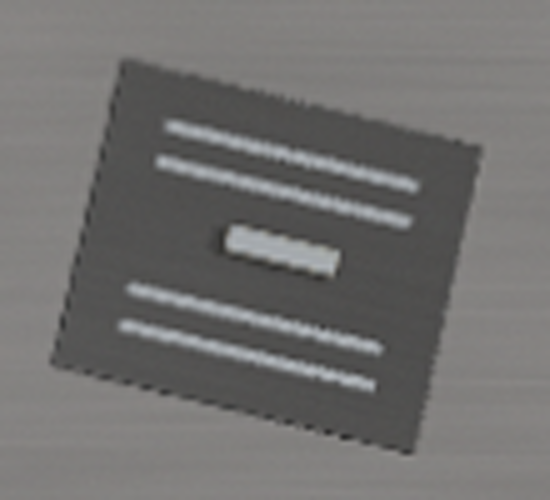

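```bash
cat > fit.py <<'E'
from h import *
from scipy.optimize import least_squares
def fit(uv,M,zoff):
    M=np.array(M,float); P=np.array([onz('top',[u],m[2]+zoff)[0] for u,m in zip(uv,M)])
    def f(p):
        c,s=np.cos(p[2]),np.sin(p[2]); R=np.array([[c,-s],[s,c]])
        return (M[:,:2]@R.T+p[:2]-P[:,:2]).ravel()
    r=least_squares(f,[.5,.2,0.2]); return r.x,r.fun.reshape(-1,2)
E
python3 - <<'E'
from fit import *
def z(p): return ((p[0]+.5)/4.5+90-.5,(p[1]+.5)/4.5+140-.5)
uv=[z(p) for p in [(30,197),(415,82),(117,533),(510,418),(601,35),(697,367)]]
M=[(.101,.118,.062),(.101,-.118,.062),(-.101,.118,.067),(-.101,-.118,.067),(.101,-.226,.045),(-.101,-.226,.045)]
p,r=fit(uv,M,0); print(p.round(4),np.degrees(p[2]).round(2)); print((r*1000).round(1))
d=onz('top',[z((558,225))],.06)[0]; c,s=np.cos(p[2]),np.sin(p[2]);print('dial',d.round(4),'exp',(p[:2]+np.array([[c,-s],[s,c]])@[0,-.172]).round(4))
for a in [(540,165),(558,225),(545,213)]: print(onz('top',[z(a)],.08)[0])
def z2(p): return ((p[0]+.5)/5+345-.5,(p[1]+.5)/5+155-.5)
uv=[z2(p) for p in [(122,60),(482,148),(412,453),(52,364)]]
M=[(.085,.1,.006),(.085,-.1,.006),(-.085,-.1,.006),(-.085,.1,.006)]
p,r=fit(uv,M,0); print('cover',p.round(4),np.degrees(p[2]).round(2)); print((r*1000).round(1))
print(onz('top',[z2((282,251))],.038))
E
```

```text
[0.5063 0.2796 0.292 ] 16.73
[[-0.5 -0.8]
 [ 0.2 -1.3]
 [-0.2  0.4]
 [-0.1  0.2]
 [ 0.4  0.6]
 [ 0.2  0.9]]
dial [0.5544 0.1128 0.06  ] exp [0.5558 0.1149]
[0.58620151 0.12083147 0.08      ]
[0.55213679 0.11000786 0.08      ]
[0.5589127  0.11749723 0.08      ]
cover [ 0.5204 -0.3739 -0.235 ] -13.46
[[ 1.2 -0.2]
 [ 0.5  0.1]
 [-0.9 -0.8]
 [-0.8  0.9]]
[[ 0.52011649 -0.37411966  0.038     ]]
```

```bash
cat > plan.py <<'E'
from h import *
from scipy.spatial.transform import Rotation as Ro
W=np.array([.5063,.2796]); WY=0.292
def wp(x,y): c,s=np.cos(WY),np.sin(WY); return W+np.array([c*x-s*y,s*x+c*y])
def plan(x,y,z,psi=None):
    s=state(); q=s['tcp_rot']; R=Ro.from_quat([q[1],q[2],q[3],q[0]]).as_matrix()
    d=R.T@(np.array([x,y,z])-s['tcp_pos']); ps=np.arctan2(R[1,0],R[0,0])
    t=None
    if psi is not None: t=-((np.radians(psi)-ps+np.pi)%(2*np.pi)-np.pi)
    print('t',round(s['time_s'],2),'tcp',s['tcp_pos'].round(4),'psi',np.degrees(ps).round(1),'tilt',np.degrees(np.arccos(-R[2,2])).round(2),'open',round(s['opening'],4),'F',s['ft_force'].round(1))
    print('shift',d.round(4),'turn',None if t is None else round(t,3))
    return d,t
E
python3 - <<'E'
from plan import *
plan(.4553,-.0584,.12,173.3)
E
```

```text
t 0.1 tcp [0.2597 0.5682 0.2141] psi 155.4 tilt 0.06 open 0.0951 F [0. 0. 0.]
shift [-0.4384 -0.4885  0.0946] turn -0.312
```

Call:
arm_command(increments=[[[-0.033,-0.037,0,0],[-0.033,-0.037,0,0],[-0.033,-0.037,0,0],[-0.033,-0.037,0,0],[-0.033,-0.037,0,0],[-0.033,-0.037,0,0],[-0.033,-0.037,0,0],[-0.033,-0.037,0,0],[-0.033,-0.037,0,0],[-0.033,-0.037,0,0],[-0.033,-0.037,0,0],[0,0,0,0]]], jaw=0.6)

```text
time_s: 1.3
tcp_pos: [0.4212, 0.039, 0.212]
tcp_rot: [-0.0, 0.211, 0.977, -0.001]
ft_force: [0.3, 0.2, -1.0]
opening: 0.057
```

```bash
python3 - <<'E'
from plan import *
plan(.4553,-.0584,.12,173.3); print(state()['joints'].round(3))
E
```

```text
t 1.3 tcp [0.4212 0.039  0.212 ] psi 155.6 tilt 0.17 open 0.057 F [ 0.3  0.2 -1. ]
shift [-0.0712 -0.0744  0.0922] turn -0.308
[-0.062  0.208  2.027 -0.004  0.908 -1.206]
```

Call:
arm_command(increments=[[[-0.0356,-0.0372,0.02,0],[-0.0356,-0.0372,0.02,0],[0,0,0.02,-0.103],[0,0,0.02,-0.103],[0,0,0.012,-0.103],[0,0,0,0],[0,0,0,0]]])

```text
time_s: 2.0
tcp_pos: [0.452, -0.0491, 0.1217]
tcp_rot: [-0.0, 0.056, 0.998, -0.001]
ft_force: [0.7, -0.1, 0.2]
opening: 0.0573
```

```bash
cat > blue.py <<'E'
from plan import *
def blue(fn,zc=.013):
    im=cv2.cvtColor(save('top',fn),cv2.COLOR_RGB2BGR)
    hsv=cv2.cvtColor(im,cv2.COLOR_BGR2HSV)
    m=cv2.inRange(hsv,(105,150,60),(130,255,255)); 
    for c in cv2.findContours(m,0,2)[0]:
        if 40<cv2.contourArea(c)<600:
            r=cv2.minAreaRect(c); b=cv2.boxPoints(r); M=cv2.moments(c); cen=(M['m10']/M['m00'],M['m01']/M['m00'])
            P=onz('top',b,zc); C=onz('top',[cen],zc+.002)[0]
            e=[P[1]-P[0],P[2]-P[1]]; L=[np.linalg.norm(v) for v in e]; v=e[int(np.argmax(L))]
            print(np.round(cen,1),C.round(4),'len',np.round(L,4),'ang',round(np.degrees(np.arctan2(v[1],v[0]))%180,1))
E
python3 - <<'E'
from blue import *
blue('t1.png')
plan(.4553,-.0584,.005,173.3)
E
```

```text
[321.  237.1] [ 0.4352 -0.1669  0.015 ] len [0.0534 0.0321] ang 167.2
[321.7 192.3] [ 0.5541 -0.1686  0.015 ] len [0.0556 0.0323] ang 150.0
t 2.05 tcp [ 0.452  -0.0491  0.1218] psi 173.6 tilt 0.12 open 0.0572 F [-0.6 -0.4  0.5]
shift [-0.0043 -0.0087  0.1169] turn 0.006
```

View pics/t1.png

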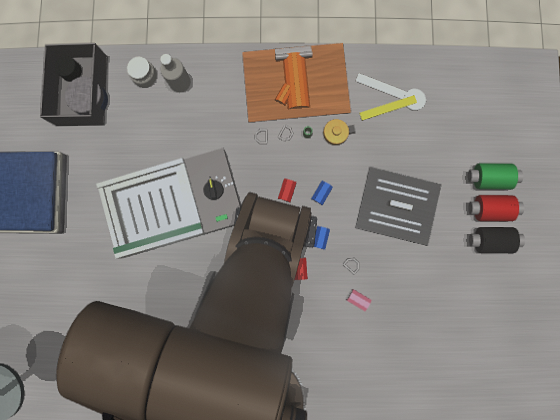

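Call:
arm_command(increments=[[[-0.0043,-0.0087,0,0],[0,0,0.03,0],[0,0,0.03,0],[0,0,0.03,0],[0,0,0,0]]])

```text
time_s: 2.55
tcp_pos: [0.46, -0.0605, 0.0337]
tcp_rot: [0.005, 0.058, 0.998, -0.002]
ft_force: [-0.9, 0.1, 0.3]
opening: 0.0571
```

```bash
python3 - <<'E'
from blue import *
plan(.4553,-.0584,.004,173.3);im=save('side','s1.png')
E
```

```text
t 2.55 tcp [ 0.46   -0.0605  0.0337] psi 173.3 tilt 0.66 open 0.0571 F [-0.9  0.1  0.3]
shift [0.0052 0.0017 0.0296] turn 0.0
```

View pics/s1.png

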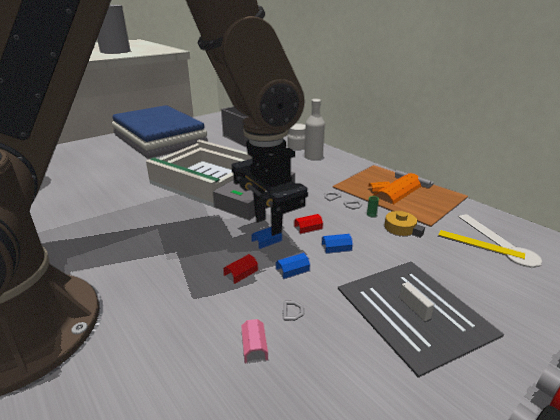

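The fingers straddle the blue splint at about (267,237) in the side view. I go down and grip it.

Call:
arm_command(increments=[[[0.0052,0.0017,0.01,0],[0,0,0.01,0],[0,0,0.009,0],[0,0,0,0]]])

```text
time_s: 3.0
tcp_pos: [0.4594, -0.0599, 0.0098]
tcp_rot: [0.01, 0.059, 0.998, -0.003]
ft_force: [-0.9, 0.1, 0.1]
opening: 0.057
```

Call:
arm_command(increments=[[[0,0,0,0],[0,0,0,0],[0,0,0,0],[0,0,0,0],[0,0,0,0]]], jaw=0.2)

```text
time_s: 3.5
tcp_pos: [0.4605, -0.0602, 0.0113]
tcp_rot: [0.011, 0.059, 0.998, -0.003]
ft_force: [-0.6, -1.1, -0.3]
opening: 0.0336
```

```bash
python3 - <<'E'
from blue import *
p=wp(.036,.042);plan(p[0],p[1],.17,196.7)
E
```

```text
t 3.5 tcp [ 0.4605 -0.0602  0.0113] psi 173.2 tilt 1.33 open 0.0336 F [-0.6 -1.1 -0.3]
shift [-0.0252  0.3948 -0.1604] turn -0.41
```

Call:
arm_command(increments=[[[0,0,-0.04,0],[0,0,-0.04,0],[0,0,-0.04,0],[0,0,-0.04,0],[0,0,0,0]]])

```text
time_s: 4.0
tcp_pos: [0.4564, -0.0587, 0.1759]
tcp_rot: [0.009, 0.059, 0.998, -0.003]
ft_force: [0.3, 0.5, -0.3]
opening: 0.0337
```

```bash
python3 - <<'E'
from blue import *
p=wp(.036,.042);plan(p[0],p[1],.17,196.7); s=state(); print(s['joints'].round(3),s['tcp_rot'].round(4))
E
```

```text
t 4.0 tcp [ 0.4564 -0.0587  0.1759] psi 173.2 tilt 1.06 open 0.0337 F [ 0.3  0.5 -0.3]
shift [-0.0258  0.3947  0.0044] turn -0.41
[-0.27   0.304  2.006 -0.003  0.813 -1.721] [ 0.0087  0.0592  0.9982 -0.003 ]
```

Call:
arm_command(increments=[[[-0.003,0.045,0,0],[-0.003,0.045,0,0],[-0.003,0.045,0,0],[-0.003,0.045,0,0],[-0.003,0.045,0,0],[-0.003,0.045,0,0],[-0.003,0.045,0,0],[-0.003,0.045,0,0],[0,0,0,-0.13],[0,0,0,-0.13],[0,0,0,-0.13],[0,0,0,0]]])

```text
time_s: 5.2
tcp_pos: [0.5227, 0.31, 0.1631]
tcp_rot: [0.004, -0.14, 0.99, -0.006]
ft_force: [-0.3, -0.0, -1.1]
opening: 0.0342
```

```bash
python3 - <<'E'
from blue import *
blue('t2.png')
p=wp(.036,.042);print(p);plan(p[0],p[1],.1,196.7); s=state(); print(s['joints'].round(3),s['tcp_rot'].round(4))
E
```

```text
[320.7 237.2] [ 0.4349 -0.1661  0.015 ] len [0.0525 0.032 ] ang 166.1
[321.8 192.2] [ 0.5543 -0.1687  0.015 ] len [0.0556 0.0319] ang 150.0
[0.52868566 0.3301854 ]
t 5.25 tcp [0.5226 0.3099 0.1631] psi -164.2 tilt 0.86 open 0.0334 F [-0.4  0.3 -0.4]
shift [-0.011   0.0187  0.0629] turn -0.015
[ 0.433  0.52   1.662 -0.018  0.956 -1.404] [ 0.0038 -0.1377  0.9904 -0.0064]
```

Call:
arm_command(increments=[[[-0.0055,0.0093,0.02,-0.015],[-0.0055,0.0093,0.02,0],[0,0,0.022,0],[0,0,0,0],[0,0,0,0]]])

```text
time_s: 5.75
tcp_pos: [0.5289, 0.3297, 0.098]
tcp_rot: [0.004, -0.135, 0.991, -0.007]
ft_force: [0.3, 0.0, 0.1]
opening: 0.0334
```

```bash
python3 - <<'E'
from blue import *
p=wp(.036,.042);plan(p[0],p[1],.023,196.7)
E
```

```text
t 5.75 tcp [0.5289 0.3297 0.098 ] psi -164.5 tilt 0.85 open 0.0334 F [0.3 0.  0.1]
shift [0.0005 0.0015 0.075 ] turn -0.02
```

Call:
arm_command(increments=[[[0,0.0015,0.02,-0.02],[0,0,0.02,0],[0,0,0.02,0],[0,0,0.008,0],[0,0,0,0]]])

```text
time_s: 6.25
tcp_pos: [0.5319, 0.3306, 0.0339]
tcp_rot: [0.007, -0.141, 0.99, -0.005]
ft_force: [0.3, -0.2, 0.6]
opening: 0.0338
```

```bash
python3 - <<'E'
from blue import *
p=wp(.036,.042);plan(p[0],p[1],.0245,196.7)
E
```

```text
t 6.25 tcp [0.5319 0.3306 0.0339] psi -163.8 tilt 1.03 open 0.0338 F [ 0.3 -0.2  0.6]
shift [0.0033 0.0006 0.0094] turn -0.009
```

Call:
arm_command(increments=[[[0.003,0,0.004,0],[0,0,0.003,0],[0,0,0.002,0],[0,0,0,0],[0,0,0,0]]])

```text
time_s: 6.75
tcp_pos: [0.5304, 0.3302, 0.0279]
tcp_rot: [0.009, -0.14, 0.99, -0.005]
ft_force: [0.3, 0.1, -0.0]
opening: 0.0334
```

```bash
python3 - <<'E'
from blue import *
p=wp(.036,.042);plan(p[0],p[1],.0235,196.7)
E
```

```text
t 6.75 tcp [0.5304 0.3302 0.0279] psi -163.9 tilt 1.21 open 0.0334 F [ 0.3  0.1 -0. ]
shift [0.0017 0.0005 0.0044] turn -0.01
```

Call:
arm_command(increments=[[[0,0,0.003,0],[0,0,0.002,0],[0,0,0.001,0]]])

```text
time_s: 7.05
tcp_pos: [0.5308, 0.3303, 0.023]
tcp_rot: [0.01, -0.14, 0.99, -0.004]
ft_force: [-5.7, -4.0, 22.2]
opening: 0.0337
```

Call:
arm_command(increments=[[[0,0,0,0],[0,0,0,0],[0,0,0,0]]], jaw=0.5)

```text
time_s: 7.35
tcp_pos: [0.5309, 0.3304, 0.0231]
tcp_rot: [0.01, -0.14, 0.99, -0.004]
ft_force: [-0.7, 0.1, 0.1]
opening: 0.0469
```

Call:
arm_command(increments=[[[0,0,-0.015,0],[0,0,-0.03,0],[0,0,-0.04,0],[0,0,-0.04,0],[0,0,0,0]]])

```text
time_s: 7.85
tcp_pos: [0.5278, 0.331, 0.1548]
tcp_rot: [0.009, -0.14, 0.99, -0.005]
ft_force: [-0.4, 0.3, 0.4]
opening: 0.0475
```

```bash
python3 - <<'E'
from blue import *
plan(.4351,-.1664,.15,166.3)
E
```

```text
t 7.85 tcp [0.5278 0.331  0.1548] psi -163.9 tilt 1.19 open 0.0475 F [-0.4  0.3  0.4]
shift [ 0.2272 -0.4521  0.0063] turn 0.52
```

Call:
arm_command(increments=[[[0.0205,-0.041,0,0],[0.0205,-0.041,0,0],[0.0205,-0.041,0,0],[0.0205,-0.041,0,0],[0.0205,-0.041,0,0],[0.0205,-0.041,0,0],[0.0205,-0.041,0,0],[0.0205,-0.041,0,0],[0.0205,-0.041,0,0],[0.0205,-0.041,0,0],[0.02,-0.035,0,0],[0,0,0,0]]], jaw=0.6)

```text
time_s: 9.05
tcp_pos: [0.4309, -0.1755, 0.16]
tcp_rot: [0.014, -0.142, 0.99, -0.005]
ft_force: [0.3, 0.0, 0.4]
opening: 0.0572
```

Call:
arm_command(increments=[[[0,0,0.01,0.13],[0,0,0.01,0.13],[0,0,0.01,0.13],[0,0,0.01,0.13],[0,0,0,0],[0,0,0,0]]])

```text
time_s: 9.65
tcp_pos: [0.4315, -0.1747, 0.1201]
tcp_rot: [0.015, 0.126, 0.992, -0.001]
ft_force: [0.3, 0.3, 0.4]
opening: 0.0571
```

```bash
python3 - <<'E'
from blue import *
blue('t3.png')
plan(.4351,-.1664,.05,166.3); print(state()['joints'].round(3))
E
```

```text
[321.7 192.2] [ 0.5541 -0.1685  0.015 ] len [0.0541 0.0319] ang 150.0
t 9.7 tcp [ 0.4315 -0.1747  0.1202] psi 165.5 tilt 1.71 open 0.0567 F [-0.7 -0.4  0.2]
shift [0.0007 0.0088 0.0702] turn -0.014
[-0.533  0.397  2.062  0.017  0.655 -1.864]
```

View pics/t3.png

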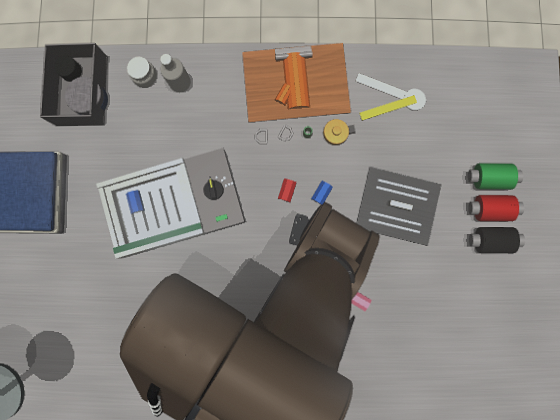

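```bash
cat >> plan.py <<'E'
_plan=plan
def plan(*a):
    r=_plan(*a); q=state()['tcp_rot']; R=Ro.from_quat([q[1],q[2],q[3],q[0]]).as_matrix(); print('tiltvec world deg',np.degrees(R[:2,2]).round(2)); return r
E
python3 - <<'E'
from blue import *
plan(.4351,-.1664,.05,166.3)
E
```

```text
t 9.7 tcp [ 0.4315 -0.1747  0.1202] psi 165.5 tilt 1.71 open 0.0567 F [-0.7 -0.4  0.2]
shift [0.0007 0.0088 0.0702] turn -0.014
tiltvec world deg [ 1.68 -0.3 ]
```

Call:
arm_command(increments=[[[0,0.0088,0.01,-0.014],[0,0,0.02,0],[0,0,0.02,0],[0,0,0.02,0],[0,0,0.01,0],[0,0,0.005,0],[0,0,0,0]]])

```text
time_s: 10.4
tcp_pos: [0.4383, -0.1636, 0.0328]
tcp_rot: [0.017, 0.111, 0.994, -0.002]
ft_force: [0.9, 0.2, 0.3]
opening: 0.0573
```

```bash
python3 - <<'E'
from blue import *
plan(.4351,-.1664,.009,166.3)
E
```

```text
t 10.4 tcp [ 0.4383 -0.1636  0.0328] psi 167.3 tilt 1.97 open 0.0573 F [0.9 0.2 0.3]
shift [ 0.0033 -0.0034  0.0237] turn 0.018
tiltvec world deg [ 1.92 -0.43]
```

Call:
arm_command(increments=[[[0.0033,-0.0034,0.006,0.01],[0,0,0.008,0],[0,0,0.007,0],[0,0,0.003,0],[0,0,0,0]]])

```text
time_s: 10.9
tcp_pos: [0.4356, -0.167, 0.0082]
tcp_rot: [0.018, 0.116, 0.993, -0.002]
ft_force: [-0.2, -0.1, -0.1]
opening: 0.0572
```

```bash
python3 - <<'E'
from blue import *
plan(.4351,-.1664,.009,166.3)
E
```

```text
t 10.9 tcp [ 0.4356 -0.167   0.0082] psi 166.7 tilt 2.13 open 0.0572 F [-0.2 -0.1 -0.1]
shift [ 0.0006  0.0005 -0.0008] turn 0.007
tiltvec world deg [ 2.07 -0.51]
```

Call:
arm_command(increments=[[[0,0,0,0],[0,0,0,0],[0,0,0,0],[0,0,0,0],[0,0,0,0]]], jaw=0.2)

```text
time_s: 11.4
tcp_pos: [0.4359, -0.1672, 0.0088]
tcp_rot: [0.019, 0.116, 0.993, -0.003]
ft_force: [-0.1, 0.3, -0.5]
opening: 0.0334
```

Call:
arm_command(increments=[[[0,0,-0.02,0],[0,0,-0.04,0],[0,0,-0.05,0],[0,0,-0.04,0],[0,0,0,0]]])

```text
time_s: 11.9
tcp_pos: [0.4297, -0.1655, 0.1634]
tcp_rot: [0.017, 0.116, 0.993, -0.002]
ft_force: [0.1, -0.1, -1.1]
opening: 0.0336
```

```bash
python3 - <<'E'
from blue import *
p=wp(.036,-.042);plan(p[0],p[1],.17,196.7)
E
```

```text
t 11.9 tcp [ 0.4297 -0.1655  0.1634] psi 166.7 tilt 2.01 open 0.0336 F [ 0.1 -0.1 -1.1]
shift [-0.0247  0.4324 -0.0057] turn -0.523
tiltvec world deg [ 1.95 -0.45]
```

Call:
arm_command(increments=[[[-0.0025,0.043,0,0],[-0.0025,0.043,0,0],[-0.0025,0.043,0,0],[-0.0025,0.043,0,0],[-0.0025,0.043,0,0],[-0.0025,0.043,0,0],[-0.0025,0.043,0,0],[-0.0025,0.043,0,0],[-0.0025,0.043,0,0],[0,0.035,0,0],[0,0,0,0]]])

```text
time_s: 13.0
tcp_pos: [0.5517, 0.255, 0.1554]
tcp_rot: [0.016, 0.118, 0.993, -0.003]
ft_force: [-0.3, -0.6, -0.7]
opening: 0.0338
```

Call:
arm_command(increments=[[[0,0,0,-0.13],[0,0,0,-0.13],[0,0,0,-0.13],[0,0,0,-0.13],[0,0,0,0],[0,0,0,0]]])

```text
time_s: 13.6
tcp_pos: [0.5488, 0.2535, 0.1483]
tcp_rot: [0.01, -0.15, 0.989, -0.008]
ft_force: [-0.4, -0.5, 0.2]
opening: 0.0339
```

```bash
python3 - <<'E'
from blue import *
blue('t4.png')
p=wp(.036,-.042);plan(p[0],p[1],.08,196.7)
E
```

```text
[321.7 192.2] [ 0.5542 -0.1686  0.015 ] len [0.0556 0.0319] ang 150.0
t 13.65 tcp [0.5488 0.2535 0.1483] psi -162.8 tilt 1.47 open 0.034 F [ 0.  -0.6  0. ]
shift [-0.0017 -0.0034  0.0684] turn 0.01
tiltvec world deg [ 1.24 -0.8 ]
```

Call:
arm_command(increments=[[[-0.0017,-0.0034,0.01,0.01],[0,0,0.02,0],[0,0,0.02,0],[0,0,0.02,0],[0,0,0.02,0],[0,0,0.01,0],[0,0,0,0],[0,0,0,0]]])

```text
time_s: 14.45
tcp_pos: [0.5544, 0.2471, 0.0414]
tcp_rot: [0.01, -0.136, 0.991, -0.008]
ft_force: [0.1, -0.4, 0.0]
opening: 0.0339
```

```bash
python3 - <<'E'
from blue import *
p=wp(.036,-.042);plan(p[0],p[1],.022,196.7)
E
```

```text
t 14.45 tcp [0.5544 0.2471 0.0414] psi -164.4 tilt 1.47 open 0.0339 F [ 0.1 -0.4  0. ]
shift [0.0011 0.0034 0.0193] turn -0.019
tiltvec world deg [ 1.23 -0.81]
```

Call:
arm_command(increments=[[[0.001,0.0034,0.007,-0.02],[0,0,0.006,0],[0,0,0.003,0],[0,0,0.001,0]]])

```text
time_s: 14.85
tcp_pos: [0.5538, 0.2505, 0.0252]
tcp_rot: [0.011, -0.146, 0.989, -0.008]
ft_force: [0.8, -0.9, -0.3]
opening: 0.034
```

```bash
python3 - <<'E'
from blue import *
p=wp(.036,-.042);plan(p[0],p[1],.022,196.7)
E
```

```text
t 14.85 tcp [0.5538 0.2505 0.0252] psi -163.2 tilt 1.61 open 0.034 F [ 0.8 -0.9 -0.3]
shift [ 0.0012 -0.0004  0.0032] turn 0.002
tiltvec world deg [ 1.43 -0.74]
```

Call:
arm_command(increments=[[[0,0,0.002,0],[0,0,0.0015,0]]])

```text
time_s: 15.05
tcp_pos: [0.554, 0.2506, 0.0218]
tcp_rot: [0.012, -0.146, 0.989, -0.008]
ft_force: [0.9, -0.9, -0.7]
opening: 0.0338
```

Call:
arm_command(increments=[[[0,0,0,0],[0,0,0,0],[0,0,0,0]]], jaw=0.5)

```text
time_s: 15.35
tcp_pos: [0.5542, 0.2506, 0.0219]
tcp_rot: [0.012, -0.146, 0.989, -0.008]
ft_force: [0.0, 0.7, 0.1]
opening: 0.0467
```

Call:
arm_command(increments=[[[0,0,-0.015,0],[0,0,-0.03,0],[0,0,-0.04,0],[0,0,-0.04,0],[0,0,0,0]]])

```text
time_s: 15.85
tcp_pos: [0.5506, 0.2522, 0.1549]
tcp_rot: [0.012, -0.146, 0.989, -0.008]
ft_force: [0.0, 0.7, 0.8]
opening: 0.0473
```

```bash
python3 - <<'E'
from blue import *
plan(.5542,-.1686,.15,150)
E
```

```text
t 15.85 tcp [0.5506 0.2522 0.1549] psi -163.2 tilt 1.63 open 0.0473 F [0.  0.7 0.8]
shift [ 0.1183 -0.4037  0.0103] turn 0.817
tiltvec world deg [ 1.47 -0.72]
```

Call:
arm_command(increments=[[[0.013,-0.0445,0,0],[0.013,-0.0445,0,0],[0.013,-0.0445,0,0],[0.013,-0.0445,0,0],[0.013,-0.0445,0,0],[0.013,-0.0445,0,0],[0.013,-0.0445,0,0],[0.013,-0.0445,0,0],[0.008,-0.03,0,0],[0,0,0,0]]], jaw=0.6)

```text
time_s: 16.85
tcp_pos: [0.5545, -0.1634, 0.1667]
tcp_rot: [0.016, -0.148, 0.989, -0.008]
ft_force: [-0.4, -0.3, 0.1]
opening: 0.0569
```

Call:
arm_command(increments=[[[0,0,0.005,0.135],[0,0,0.01,0.135],[0,0,0.01,0.135],[0,0,0.01,0.135],[0,0,0.005,0.135],[0,0,0,0.135],[0,0,0,0],[0,0,0,0]]])

```text
time_s: 17.65
tcp_pos: [0.5544, -0.1588, 0.1273]
tcp_rot: [0.018, 0.267, 0.964, -0.0]
ft_force: [1.0, 0.5, -0.0]
opening: 0.0573
```

```bash
python3 - <<'E'
from blue import *
blue('t5.png')
plan(.5542,-.1686,.04,150); save('side','s5.png')
E
```

```text
[161.9 189.8] [0.5584 0.2583 0.015 ] len [0.0314 0.054 ] ang 8.6
t 17.7 tcp [ 0.5544 -0.1588  0.1274] psi 149.0 tilt 2.08 open 0.0569 F [-0.3 -0.1  0.8]
shift [-0.0018 -0.0092  0.0874] turn -0.017
tiltvec world deg [ 1.99 -0.61]
```

View pics/s5.png

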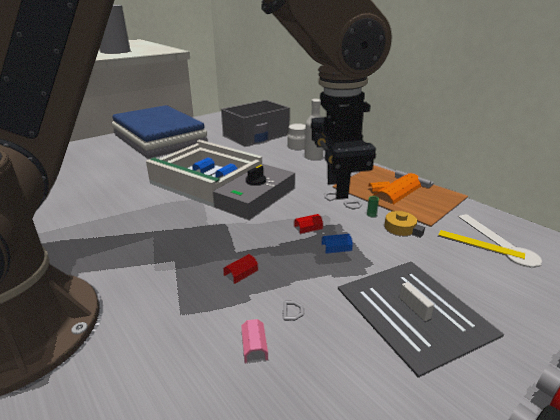

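View pics/t5.png

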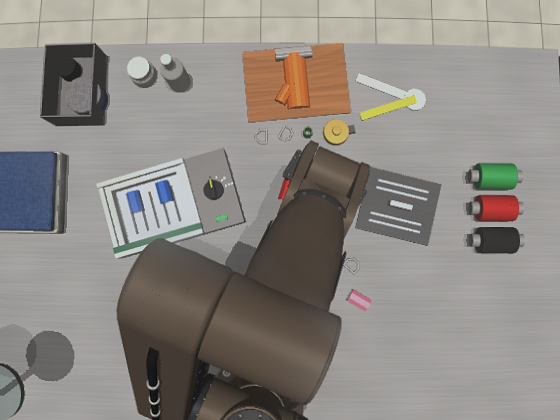

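Call:
arm_command(increments=[[[-0.0018,-0.0092,0.01,-0.015],[0,0,0.02,0],[0,0,0.025,0],[0,0,0.02,0],[0,0,0.01,0],[0,0,0.005,0],[0,0,0,0]]])

```text
time_s: 18.45
tcp_pos: [0.556, -0.1691, 0.037]
tcp_rot: [0.021, 0.252, 0.967, -0.001]
ft_force: [-0.6, 0.4, -0.4]
opening: 0.0572
```

```bash
python3 - <<'E'
from blue import *
plan(.5542,-.1686,.009,150)
E
```

```text
t 18.45 tcp [ 0.556  -0.1691  0.037 ] psi 150.8 tilt 2.39 open 0.0572 F [-0.6  0.4 -0.4]
shift [ 0.0029 -0.0007  0.0279] turn 0.013
tiltvec world deg [ 2.27 -0.73]
```

Call:
arm_command(increments=[[[0.003,0,0.008,0.012],[0,0,0.009,0],[0,0,0.008,0],[0,0,0.003,0],[0,0,0,0]]])

```text
time_s: 18.95
tcp_pos: [0.5553, -0.1681, 0.0086]
tcp_rot: [0.022, 0.258, 0.966, -0.001]
ft_force: [0.3, -0.0, 0.8]
opening: 0.0572
```

Call:
arm_command(increments=[[[0,0,0,0],[0,0,0,0],[0,0,0,0],[0,0,0,0],[0,0,0,0]]], jaw=0.2)

```text
time_s: 19.45
tcp_pos: [0.5556, -0.1683, 0.0092]
tcp_rot: [0.023, 0.258, 0.966, -0.001]
ft_force: [1.2, 0.8, -0.7]
opening: 0.0337
```

Call:
arm_command(increments=[[[0,0,-0.02,0],[0,0,-0.04,0],[0,0,-0.05,0],[0,0,-0.04,0],[0,0,0,0]]])

```text
time_s: 19.95
tcp_pos: [0.5484, -0.166, 0.1635]
tcp_rot: [0.021, 0.258, 0.966, -0.001]
ft_force: [0.8, 0.6, -1.1]
opening: 0.0335
```

```bash
python3 - <<'E'
from blue import *
p=wp(-.034,-.02);plan(p[0],p[1],.17,196.7)
E
```

```text
t 19.95 tcp [ 0.5484 -0.166   0.1635] psi 150.1 tilt 2.45 open 0.0335 F [ 0.8  0.6 -1.1]
shift [ 0.2671  0.3268 -0.0148] turn -0.814
tiltvec world deg [ 2.33 -0.75]
```

Call:
arm_command(increments=[[[0.0297,0.0363,0,0],[0.0297,0.0363,0,0],[0.0297,0.0363,0,0],[0.0297,0.0363,0,0],[0.0297,0.0363,0,0],[0.0297,0.0363,0,0],[0.0297,0.0363,0,0],[0.0297,0.0363,0,0],[0.02,0.024,0,0],[0,0,0,0]]])

```text
time_s: 20.95
tcp_pos: [0.4789, 0.2482, 0.1509]
tcp_rot: [0.022, 0.26, 0.965, -0.002]
ft_force: [0.9, -0.3, -1.0]
opening: 0.0333
```

Call:
arm_command(increments=[[[0,0,0,-0.135],[0,0,0,-0.135],[0,0,0,-0.135],[0,0,0,-0.135],[0,0,0,-0.135],[0,0,0,-0.135],[0,0,0,0],[0,0,0,0]]])

```text
time_s: 21.75
tcp_pos: [0.4774, 0.2446, 0.1462]
tcp_rot: [0.016, -0.155, 0.988, -0.012]
ft_force: [0.3, -0.7, -0.1]
opening: 0.0336
```

```bash
python3 - <<'E'
from blue import *
p=wp(-.034,-.02);plan(p[0],p[1],.04,196.7)
E
```

```text
t 21.75 tcp [0.4774 0.2446 0.1462] psi -162.1 tilt 2.28 open 0.0336 F [ 0.3 -0.7 -0.1]
shift [-0.0009  0.0081  0.106 ] turn 0.021
tiltvec world deg [ 2.03 -1.04]
```

Call:
arm_command(increments=[[[0,0.0081,0.01,0.02],[0,0,0.02,0],[0,0,0.025,0],[0,0,0.025,0],[0,0,0.015,0],[0,0,0.008,0],[0,0,0,0]]])

```text
time_s: 22.45
tcp_pos: [0.4795, 0.249, 0.0392]
tcp_rot: [0.017, -0.132, 0.991, -0.011]
ft_force: [-0.7, -0.5, -0.2]
opening: 0.0338
```

```bash
python3 - <<'E'
from blue import *
p=wp(-.034,-.02);plan(p[0],p[1],.022,196.7)
E
```

```text
t 22.45 tcp [0.4795 0.249  0.0392] psi -164.8 tilt 2.34 open 0.0338 F [-0.7 -0.5 -0.2]
shift [0.0001 0.0021 0.0172] turn -0.027
tiltvec world deg [ 2.11 -1.01]
```

Call:
arm_command(increments=[[[0,0.002,0.006,-0.025],[0,0,0.005,0],[0,0,0.003,0],[0,0,0.002,0]]])

```text
time_s: 22.85
tcp_pos: [0.4806, 0.2511, 0.024]
tcp_rot: [0.019, -0.144, 0.989, -0.011]
ft_force: [0.6, -0.7, -0.6]
opening: 0.0337
```

Call:
arm_command(increments=[[[0,0,0.001,0]]])

```text
time_s: 22.95
tcp_pos: [0.4807, 0.2512, 0.0231]
tcp_rot: [0.019, -0.144, 0.989, -0.011]
ft_force: [0.6, 0.2, -0.2]
opening: 0.0341
```

Call:
arm_command(increments=[[[0,0,0.0015,0]]])

```text
time_s: 23.05
tcp_pos: [0.4809, 0.2512, 0.0217]
tcp_rot: [0.019, -0.144, 0.989, -0.011]
ft_force: [0.1, -0.1, 1.6]
opening: 0.0334
```

Call:
arm_command(increments=[[[0,0,0,0],[0,0,0,0],[0,0,0,0]]], jaw=0.5)

```text
time_s: 23.35
tcp_pos: [0.481, 0.2512, 0.0219]
tcp_rot: [0.019, -0.144, 0.989, -0.011]
ft_force: [0.6, 0.2, -0.3]
opening: 0.0471
```

Call:
arm_command(increments=[[[0,0,-0.01,0],[0,0,-0.03,0],[0,0,-0.04,0],[0,0,-0.04,0],[0,0,0,0]]])

```text
time_s: 23.85
tcp_pos: [0.4755, 0.2531, 0.148]
tcp_rot: [0.018, -0.144, 0.989, -0.011]
ft_force: [0.1, 0.3, -0.5]
opening: 0.0473
```

```bash
python3 - <<'E'
from blue import *
plan(.52,-.374,.17,-13.46); print(state()['joints'].round(3))
E
```

```text
t 23.85 tcp [0.4755 0.2531 0.148 ] psi -163.4 tilt 2.45 open 0.0473 F [ 0.1  0.3 -0.5]
shift [ 0.1355 -0.6143 -0.01  ] turn -2.617
tiltvec world deg [ 2.27 -0.93]
[ 0.382  0.442  1.863 -0.041  0.806 -1.45 ]
```

Call:
arm_command(increments=[[[0.01,-0.0455,0,0],[0.01,-0.0455,0,0],[0.01,-0.0455,0,0],[0.01,-0.0455,0,0],[0.01,-0.0455,0,0],[0.01,-0.0455,0,0],[0.01,-0.0455,0,0],[0.01,-0.0455,0,0],[0.01,-0.0455,0,0],[0.01,-0.0455,0,0],[0.01,-0.0455,0,0],[0,0,0,0]]], jaw=0.85)

```text
time_s: 25.05
tcp_pos: [0.5132, -0.2763, 0.1611]
tcp_rot: [0.022, -0.147, 0.989, -0.011]
ft_force: [-0.0, 0.9, -0.1]
opening: 0.0809
```

```bash
python3 - <<'E'
from blue import *
blue('t6.png')
plan(.52,-.374,.12,166.5); 
E
```

```text
[162.4 189.5] [0.5593 0.2571 0.015 ] len [0.0321 0.0535] ang 13.9
t 25.1 tcp [ 0.5127 -0.274   0.1608] psi -163.1 tilt 2.76 open 0.0809 F [-0.4  0.5 -0.9]
shift [ 0.0237 -0.0967  0.0425] turn 0.531
tiltvec world deg [ 2.64 -0.79]
```

View pics/t6.png

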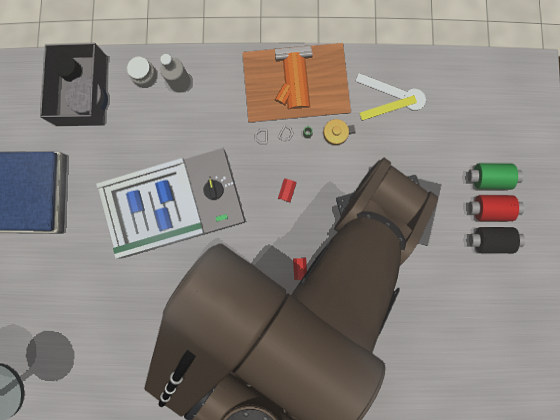

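Call:
arm_command(increments=[[[0.01,-0.042,0,0],[0.01,-0.042,0.005,0],[0.003,-0.008,0.01,0],[0,0,0.01,0.132],[0,0,0.01,0.132],[0,0,0.005,0.132],[0,0,0,0.132],[0,0,0,0],[0,0,0,0]]])

```text
time_s: 26.0
tcp_pos: [0.5184, -0.3593, 0.1187]
tcp_rot: [0.02, 0.121, 0.992, -0.001]
ft_force: [0.3, -0.3, -0.0]
opening: 0.0808
```

```bash
python3 - <<'E'
from blue import *
plan(.52,-.374,.05,166.5); save('side','s6.png')
E
```

```text
t 26.0 tcp [ 0.5184 -0.3593  0.1187] psi 166.1 tilt 2.35 open 0.0808 F [ 0.3 -0.3 -0. ]
shift [-0.0023 -0.0141  0.0688] turn -0.007
tiltvec world deg [ 2.32 -0.37]
```

View pics/s6.png

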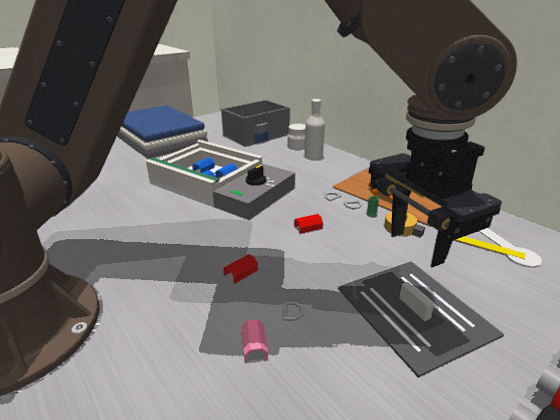

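Call:
arm_command(increments=[[[-0.002,-0.014,0.01,0],[0,0,0.02,0],[0,0,0.02,0],[0,0,0.015,0],[0,0,0.005,0],[0,0,0,0]]])

```text
time_s: 26.65
tcp_pos: [0.5199, -0.3777, 0.0448]
tcp_rot: [0.021, 0.115, 0.993, -0.002]
ft_force: [-0.9, 0.3, -0.2]
opening: 0.0812
```

```bash
python3 - <<'E'
from blue import *
plan(.52,-.374,.012,166.5)
E
```

```text
t 26.65 tcp [ 0.5199 -0.3777  0.0448] psi 166.8 tilt 2.46 open 0.0812 F [-0.9  0.3 -0.2]
shift [0.0021 0.0035 0.0328] turn 0.005
tiltvec world deg [ 2.41 -0.47]
```

Call:
arm_command(increments=[[[0.002,0.0035,0.008,0.005],[0,0,0.01,0],[0,0,0.009,0],[0,0,0.004,0],[0,0,0,0]]])

```text
time_s: 27.15
tcp_pos: [0.5204, -0.3747, 0.0125]
tcp_rot: [0.022, 0.117, 0.993, -0.002]
ft_force: [0.2, -1.1, -0.3]
opening: 0.0808
```

```bash
python3 - <<'E'
from blue import *
plan(.52,-.374,.012,166.5)
E
```

```text
t 27.15 tcp [ 0.5204 -0.3747  0.0125] psi 166.6 tilt 2.57 open 0.0808 F [ 0.2 -1.1 -0.3]
shift [0.0006 0.0006 0.0005] turn 0.001
tiltvec world deg [ 2.5  -0.56]
```

Call:
arm_command(increments=[[[0,0,0,0],[0,0,0,0],[0,0,0,0],[0,0,0,0],[0,0,0,0]]], jaw=0.4)

```text
time_s: 27.65
tcp_pos: [0.5207, -0.3748, 0.0131]
tcp_rot: [0.023, 0.117, 0.993, -0.003]
ft_force: [-0.6, -0.0, -3.3]
opening: 0.0597
```

Call:
arm_command(increments=[[[0,0,-0.01,0],[0,0,-0.02,0],[0,0,-0.02,0],[0,0,-0.02,0],[0,0,-0.01,0],[0,0,0,0]]])

```text
time_s: 28.25
tcp_pos: [0.5163, -0.3734, 0.0977]
tcp_rot: [0.022, 0.117, 0.993, -0.002]
ft_force: [1.1, -0.2, -3.5]
opening: 0.0596
```

```bash
python3 - <<'E'
from blue import *
save('side','s7.png'); p=wp(.012,0); plan(p[0],p[1],.16,196.7); print(state()['joints'].round(3), state()['torque'].round(2))
E
```

```text
t 28.3 tcp [ 0.5162 -0.3733  0.0969] psi 166.6 tilt 2.47 open 0.0597 F [ 0.9 -0.8 -2.3]
shift [ 0.148   0.6389 -0.0686] turn -0.526
tiltvec world deg [ 2.42 -0.49]
[-0.739  0.625  1.669  0.03   0.811 -2.096] [0.01 0.02 0.02]
```

View pics/s7.png

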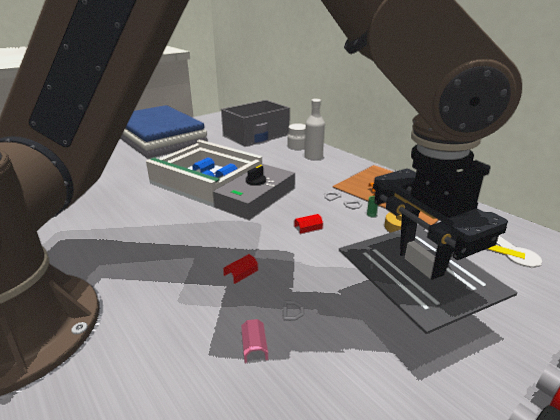

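Call:
arm_command(increments=[[[0,0,-0.02,0],[0,0,-0.03,0],[0,0,-0.03,0],[0.004,0.017,0,0],[0.007,0.03,0,0],[0.009,0.038,0,0],[0.009,0.038,0,0],[0.009,0.038,0,0],[0.009,0.038,0,0],[0.009,0.038,0,0],[0.009,0.038,0,0],[0.009,0.038,0,0]]])

```text
time_s: 29.5
tcp_pos: [0.5051, -0.0347, 0.1604]
tcp_rot: [0.01, 0.12, 0.993, 0.003]
ft_force: [1.5, -0.2, -2.9]
opening: 0.0597
```

Call:
arm_command(increments=[[[0.009,0.038,0,0],[0.009,0.038,0,0],[0.009,0.038,0,0],[0.009,0.038,0,0],[0.009,0.038,0,0],[0.007,0.03,0,0],[0.004,0.017,0,0],[0,0,0,0]]])

```text
time_s: 30.3
tcp_pos: [0.4939, 0.2269, 0.1478]
tcp_rot: [0.0, 0.117, 0.993, 0.002]
ft_force: [0.1, -0.8, -3.1]
opening: 0.0598
```

```bash
python3 - <<'E'
from blue import *
p=wp(.018,0); plan(p[0],p[1],.16,196.7); print(state()['joints'].round(3), state()['torque'].round(2))
E
```

```text
t 30.3 tcp [0.4939 0.2269 0.1478] psi 166.6 tilt 0.19 open 0.0598 F [ 0.1 -0.8 -3.1]
shift [-0.0154  0.0633 -0.012 ] turn -0.525
tiltvec world deg [0.05 0.18]
[ 0.308  0.457  1.835  0.004  0.848 -1.032] [0.03 0.02 0.01]
```

Call:
arm_command(increments=[[[0,0,0,-0.06],[0,0,0,-0.1],[0,0,0,-0.13],[0,0,0,-0.13],[0,0,0,-0.08],[0,0,0,-0.02],[0,0,0,0]]])

```text
time_s: 31.0
tcp_pos: [0.4864, 0.2234, 0.1388]
tcp_rot: [-0.007, -0.152, 0.988, 0.0]
ft_force: [0.3, -0.9, -3.1]
opening: 0.0598
```

```bash
python3 - <<'E'
from blue import *
p=wp(.018,0); plan(p[0],p[1],.14,196.7)
E
```

```text
t 31.0 tcp [0.4864 0.2234 0.1388] psi -162.5 tilt 0.79 open 0.0598 F [ 0.3 -0.9 -3.1]
shift [-0.0539  0.0473 -0.0018] turn 0.014
tiltvec world deg [-0.78 -0.09]
```

Call:
arm_command(increments=[[[-0.013,0.012,-0.003,0.01],[-0.02,0.018,-0.002,0],[-0.014,0.012,-0.002,0],[-0.005,0.005,-0.001,0],[0,0,-0.001,0]]])

```text
time_s: 31.5
tcp_pos: [0.5218, 0.2832, 0.1448]
tcp_rot: [-0.009, -0.141, 0.99, -0.0]
ft_force: [-0.3, -0.3, -3.3]
opening: 0.0595
```

```bash
python3 - <<'E'
from blue import *
save('side','s8.png'); save('top','t8.png');p=wp(.018,0); plan(p[0],p[1],.09,196.7)
E
```

```text
t 31.6 tcp [0.5215 0.2825 0.145 ] psi -163.8 tilt 1.07 open 0.0599 F [-0.5 -0.2 -3. ]
shift [-0.0036  0.0015  0.055 ] turn -0.008
tiltvec world deg [-1.05 -0.2 ]
```

View pics/s8.png

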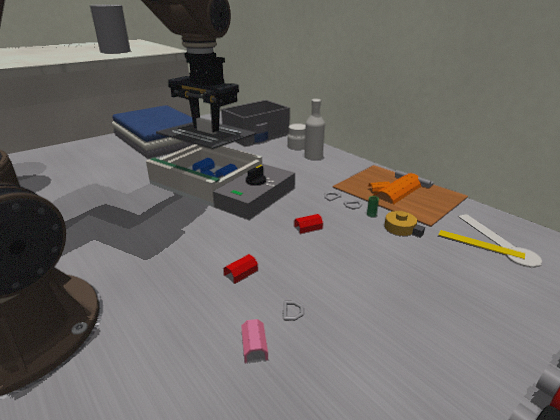

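View pics/t8.png

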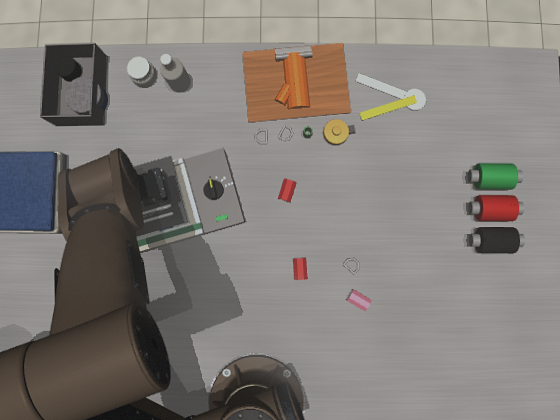

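```bash
python3 - <<'E'
import cv2
a=cv2.imread('pics/t8.png')[140:265,90:250];b=cv2.imread('pics/s8.png')[90:220,120:310]
cv2.imwrite('pics/z3.png',cv2.resize(a,None,fx=4.5,fy=4.5,interpolation=2));cv2.imwrite('pics/z4.png',cv2.resize(b,None,fx=4,fy=4,interpolation=2))
E
```

```text
(no output)
```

View pics/z3.png

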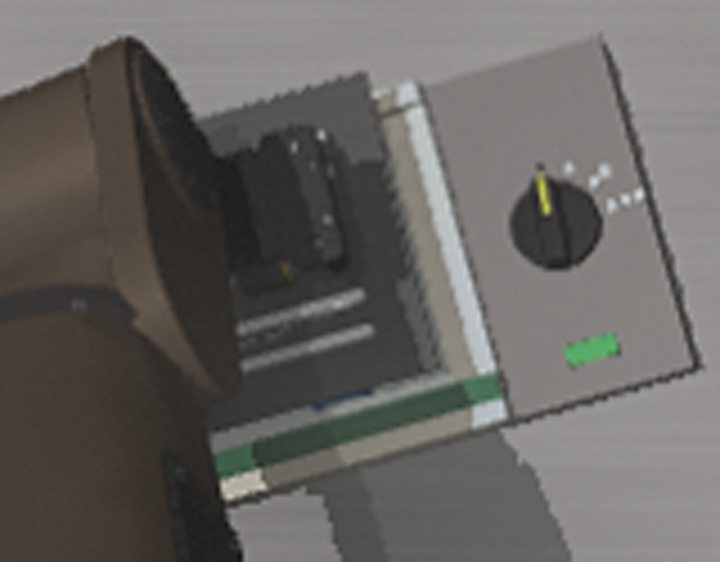

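View pics/z4.png

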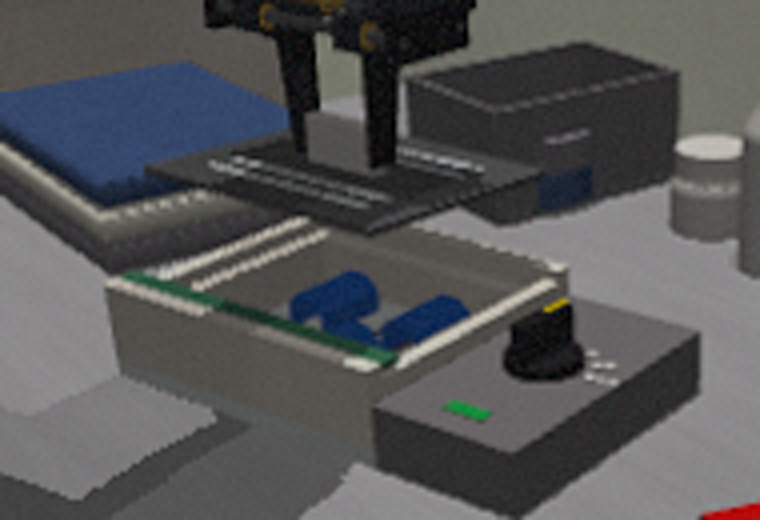

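```bash
cat >> plan.py <<'E'
def tow(P): c,s=np.cos(WY),np.sin(WY); d=np.array(P)[:2]-W; return np.array([c*d[0]+s*d[1],-s*d[0]+c*d[1]])
E
python3 - <<'E'
from blue import *
def z(p): return ((p[0]+.5)/4.5+90-.5,(p[1]+.5)/4.5+140-.5)
for p in [(367,73),(450,370),(215,437)]: print(tow(onz('top',[z(p)],.138)[0]).round(4))
print('tcp',tow(state()['tcp_pos']))
E
```

```text
[ 0.0962 -0.1036]
[-0.0724 -0.1041]
[-0.0712  0.0288]
tcp [ 0.01535744 -0.00158863]
```

```bash
python3 - <<'E'
from blue import *
p=wp(.022,.002); plan(p[0],p[1],.1,196.7)
E
```

```text
t 31.6 tcp [0.5215 0.2825 0.145 ] psi -163.8 tilt 1.07 open 0.0599 F [-0.5 -0.2 -3. ]
shift [-0.0074  0.0036  0.0449] turn -0.008
tiltvec world deg [-1.05 -0.2 ]
```

Call:
arm_command(increments=[[[-0.0074,0.0036,0.005,-0.008],[0,0,0.01,0],[0,0,0.012,0],[0,0,0.008,0],[0,0,0.002,0],[0,0,-0.001,0]]])

```text
time_s: 32.2
tcp_pos: [0.5258, 0.286, 0.1043]
tcp_rot: [-0.011, -0.144, 0.989, -0.001]
ft_force: [0.2, -0.3, -2.3]
opening: 0.0598
```

```bash
python3 - <<'E'
from blue import *
p=wp(.022,.002); plan(p[0],p[1],.08,196.7);a=save('top','t9.png')[140:265,90:250,::-1]
cv2.imwrite('pics/z5.png',cv2.resize(a,None,fx=4.5,fy=4.5,interpolation=2))
E
```

```text
t 32.2 tcp [0.5258 0.286  0.1043] psi -163.4 tilt 1.25 open 0.0598 F [ 0.2 -0.3 -2.3]
shift [-0.002   0.0014  0.0243] turn -0.002
tiltvec world deg [-1.21 -0.28]
```

View pics/z5.png

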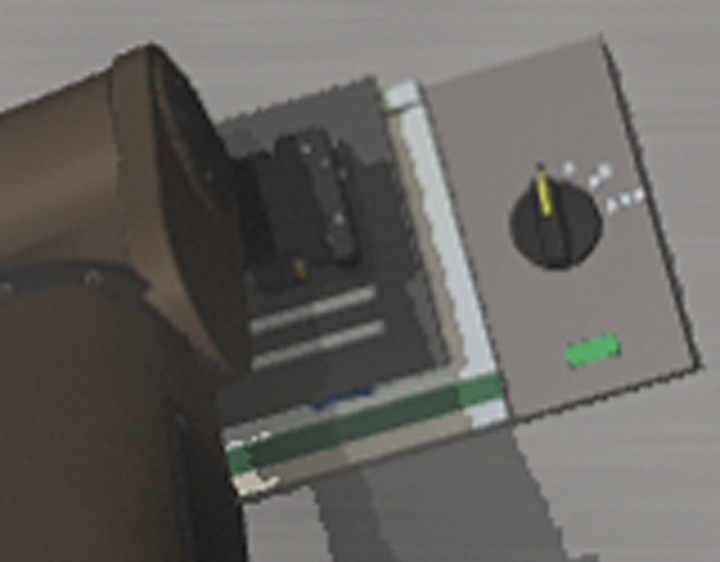

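```bash
python3 - <<'E'
from blue import *
def z(p): return ((p[0]+.5)/4.5+90-.5,(p[1]+.5)/4.5+140-.5)
for p in [(378,77),(450,363),(220,425)]: print(tow(onz('top',[z(p)],.097)[0]).round(4))
print('tcp',tow(state()['tcp_pos']))
E
```

```text
[ 0.102  -0.1023]
[-0.0645 -0.0985]
[-0.0614  0.0354]
tcp [0.02071411 0.00055878]
```

Call:
arm_command(increments=[[[0,0.001,0.006,0],[0,0,0.007,0],[0,0,0.005,0],[0,0,0.002,0]]])

```text
time_s: 32.65
tcp_pos: [0.5257, 0.2873, 0.0842]
tcp_rot: [-0.01, -0.144, 0.989, -0.001]
ft_force: [-0.3, 0.4, -1.9]
opening: 0.0597
```

Call:
arm_command(increments=[[[0,0,0.002,0],[0,0,0.002,0]]])

```text
time_s: 32.85
tcp_pos: [0.5256, 0.2874, 0.0804]
tcp_rot: [-0.009, -0.144, 0.989, -0.001]
ft_force: [-2.6, -0.5, 2.4]
opening: 0.0599
```

Call:
arm_command(increments=[[[0,0,0.002,0]]])

```text
time_s: 32.95
tcp_pos: [0.5255, 0.2874, 0.0786]
tcp_rot: [-0.009, -0.144, 0.989, -0.001]
ft_force: [-2.4, -1.4, 3.5]
opening: 0.0597
```

Call:
arm_command(increments=[[[0,0,0.002,0],[0,0,0.002,0]]])

```text
time_s: 33.15
tcp_pos: [0.5253, 0.2873, 0.0749]
tcp_rot: [-0.009, -0.144, 0.989, -0.001]
ft_force: [-3.7, -0.5, 3.4]
opening: 0.0596
```

Call:
arm_command(increments=[[[0,0,0.002,0],[0,0,0.001,0]]])

```text
time_s: 33.35
tcp_pos: [0.5248, 0.2872, 0.0716]
tcp_rot: [-0.01, -0.144, 0.989, -0.001]
ft_force: [-5.3, -2.8, 4.2]
opening: 0.0595
```

```bash
python3 - <<'E'
from blue import *
p=wp(.022,.002); plan(p[0],p[1],.07,196.7);a=save('side','s10.png')[90:220,120:310,::-1]; print('tcp',tow(state()['tcp_pos']),state()['torque'].round(2))
cv2.imwrite('pics/z6.png',cv2.resize(a,None,fx=4,fy=4,interpolation=2))
E
```

```text
t 33.35 tcp [0.5248 0.2872 0.0716] psi -163.4 tilt 1.11 open 0.0595 F [-5.3 -2.8  4.2]
shift [-0.0021  0.      0.0016] turn -0.002
tiltvec world deg [-1.09 -0.23]
tcp [0.01988501 0.00192443] [-0.14  0.48 -0.11]
```

View pics/z6.png

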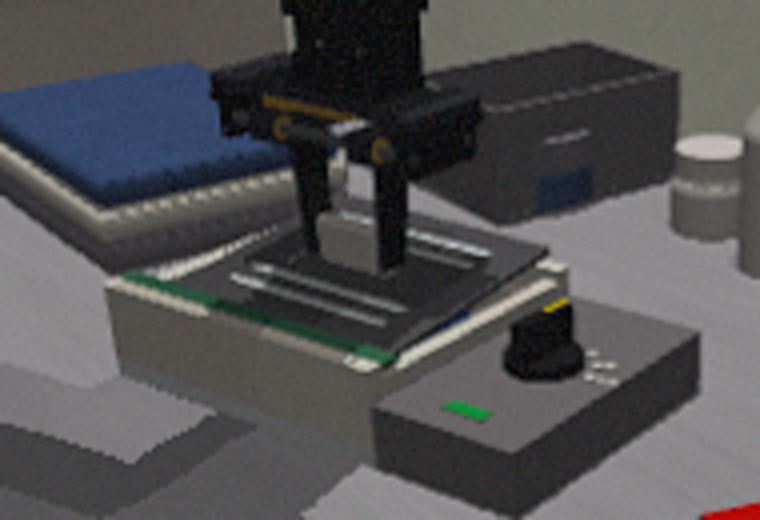

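Call:
arm_command(increments=[[[0.003,0,0,0],[0.004,0,0,0]]])

```text
time_s: 33.6
tcp_pos: [0.5188, 0.2853, 0.0712]
tcp_rot: [-0.009, -0.144, 0.989, -0.0]
ft_force: [-0.5, -0.4, -3.8]
opening: 0.0595
```

```bash
python3 - <<'E'
from blue import *
p=wp(0,.002); plan(p[0],p[1],.0715,196.7);a=save('side','s11.png')[90:220,120:310,::-1]; print('tcp',tow(state()['tcp_pos']),state()['torque'].round(2))
cv2.imwrite('pics/z7.png',cv2.resize(a,None,fx=4,fy=4,interpolation=2))
E
```

```text
t 33.6 tcp [0.5188 0.2853 0.0712] psi -163.4 tilt 1.01 open 0.0595 F [-0.5 -0.4 -3.8]
shift [ 0.0136  0.0001 -0.    ] turn -0.002
tiltvec world deg [-0.99 -0.19]
tcp [0.01281728 0.00193118] [ 0.04  0.05 -0.02]
```

View pics/z7.png

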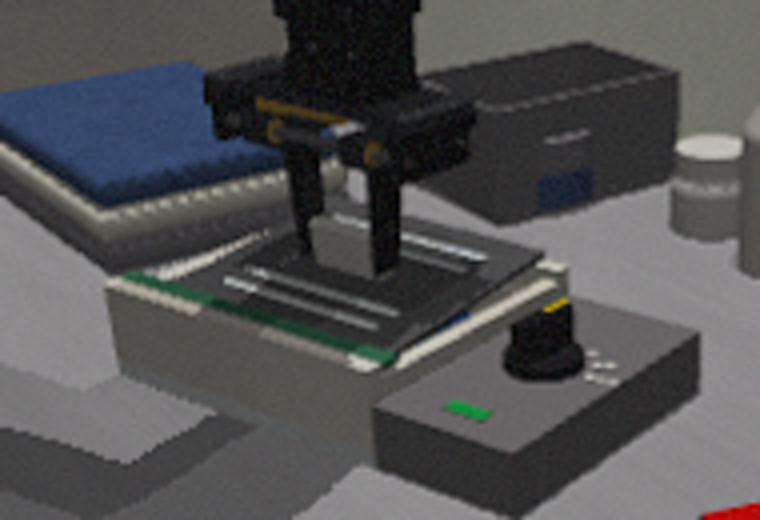

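Call:
arm_command(increments=[[[0.004,0,-0.0005,0]]])

```text
time_s: 33.75
tcp_pos: [0.5141, 0.2839, 0.0715]
tcp_rot: [-0.009, -0.144, 0.989, -0.0]
ft_force: [0.4, 0.5, -3.8]
opening: 0.0599
```

Call:
arm_command(increments=[[[0.003,0,-0.0005,0]]])

```text
time_s: 33.85
tcp_pos: [0.5107, 0.2829, 0.0719]
tcp_rot: [-0.01, -0.144, 0.989, -0.001]
ft_force: [0.2, 0.1, -2.3]
opening: 0.0596
```

Call:
arm_command(increments=[[[0.003,0,-0.0005,0]]])

```text
time_s: 33.95
tcp_pos: [0.5076, 0.2819, 0.0724]
tcp_rot: [-0.01, -0.144, 0.989, -0.001]
ft_force: [-0.0, -0.1, -3.1]
opening: 0.0596
```

```bash
python3 - <<'E'
from blue import *
p=wp(0,.002); plan(p[0],p[1],.0715,196.7);a=save('side','s12.png')[90:220,120:310,::-1]; print('tcp',tow(state()['tcp_pos']),state()['torque'].round(2))
cv2.imwrite('pics/z8.png',cv2.resize(a,None,fx=4,fy=4,interpolation=2))
E
```

```text
t 33.95 tcp [0.5076 0.2819 0.0724] psi -163.4 tilt 1.09 open 0.0596 F [-0.  -0.1 -3.1]
shift [0.0019 0.0001 0.001 ] turn -0.002
tiltvec world deg [-1.07 -0.22]
tcp [0.00140316 0.00188308] [0.07 0.03 0.02]
```

View pics/z8.png

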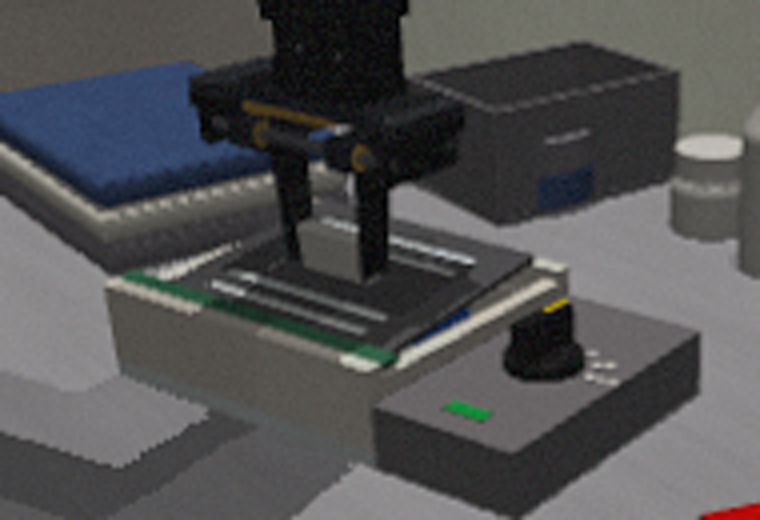

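Call:
arm_command(increments=[[[0.002,0,0,0],[0,0,0.002,0]]])

```text
time_s: 34.2
tcp_pos: [0.505, 0.2812, 0.0708]
tcp_rot: [-0.01, -0.144, 0.989, -0.001]
ft_force: [0.6, -0.7, -3.4]
opening: 0.0602
```

Call:
arm_command(increments=[[[0,0,0.002,0]]])

```text
time_s: 34.3
tcp_pos: [0.5051, 0.2813, 0.0687]
tcp_rot: [-0.009, -0.144, 0.989, -0.0]
ft_force: [2.1, 0.6, 2.7]
opening: 0.0595
```

Call:
arm_command(increments=[[[0,0,0.002,0]]])

```text
time_s: 34.4
tcp_pos: [0.5058, 0.2815, 0.067]
tcp_rot: [-0.008, -0.144, 0.989, -0.0]
ft_force: [3.5, 0.8, 2.3]
opening: 0.06
```

```bash
python3 - <<'E'
from blue import *
p=wp(0,.002); plan(p[0],p[1],.0605,196.7);print('tcp',tow(state()['tcp_pos']),state()['torque'].round(2))
E
```

```text
t 34.4 tcp [0.5058 0.2815 0.067 ] psi -163.4 tilt 0.96 open 0.06 F [3.5 0.8 2.3]
shift [-0.0001 -0.      0.0065] turn -0.002
tiltvec world deg [-0.95 -0.17]
tcp [4.9316862e-05 2.0183049e-03] [ 0.04 -0.11  0.03]
```

Call:
arm_command(increments=[[[0,0,0.002,0]]])

```text
time_s: 34.5
tcp_pos: [0.5064, 0.2817, 0.0652]
tcp_rot: [-0.008, -0.144, 0.989, -0.0]
ft_force: [2.6, 0.5, 2.4]
opening: 0.0595
```

Call:
arm_command(increments=[[[0,0,0.002,0]]])

```text
time_s: 34.6
tcp_pos: [0.5069, 0.2819, 0.0633]
tcp_rot: [-0.007, -0.144, 0.99, 0.0]
ft_force: [2.7, 0.3, 1.7]
opening: 0.0602
```

```bash
python3 - <<'E'
from blue import *
p=wp(0,.002); plan(p[0],p[1],.0605,196.7);a=save('side','s13.png')[90:220,120:310,::-1]; print('tcp',tow(state()['tcp_pos']),state()['torque'].round(2))
cv2.imwrite('pics/z9.png',cv2.resize(a,None,fx=4,fy=4,interpolation=2))
E
```

```text
t 34.6 tcp [0.5069 0.2819 0.0633] psi -163.4 tilt 0.81 open 0.0602 F [2.7 0.3 1.7]
shift [ 0.0012 -0.      0.0029] turn -0.002
tiltvec world deg [-0.8  -0.12]
tcp [0.001123   0.00199831] [ 0.06 -0.12 -0.  ]
```

View pics/z9.png

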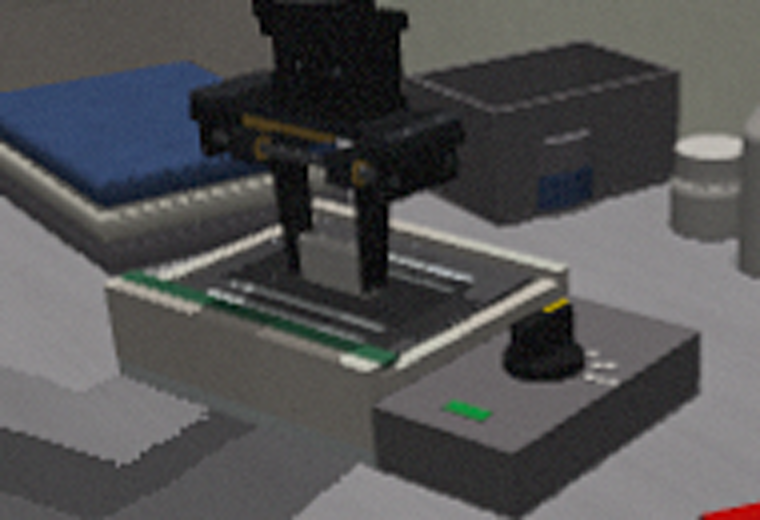

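The far edge is inside the far wall and going down. I continue in small steps until the force rises.

Call:
arm_command(increments=[[[0,0,0.0015,0]]])

```text
time_s: 34.75
tcp_pos: [0.507, 0.2819, 0.0616]
tcp_rot: [-0.007, -0.144, 0.989, 0.0]
ft_force: [2.1, 0.7, 2.3]
opening: 0.0596
```

Call:
arm_command(increments=[[[0,0,0.0015,0]]])

```text
time_s: 34.85
tcp_pos: [0.5072, 0.282, 0.0605]
tcp_rot: [-0.007, -0.144, 0.99, 0.0]
ft_force: [-3.8, -2.0, 25.1]
opening: 0.0594
```

Call:
arm_command(increments=[[[0,0,0.001,0]]])

```text
time_s: 34.95
tcp_pos: [0.5071, 0.282, 0.0605]
tcp_rot: [-0.007, -0.144, 0.989, 0.0]
ft_force: [-4.2, -1.6, 22.0]
opening: 0.06
```

Call:
arm_command(increments=[[[0,0,0,0],[0,0,0,0],[0,0,0,0],[0,0,0,0]]], jaw=0.85)

```text
time_s: 35.35
tcp_pos: [0.5057, 0.2815, 0.0599]
tcp_rot: [-0.008, -0.144, 0.989, -0.0]
ft_force: [-0.5, -0.4, 0.2]
opening: 0.0807
```

Call:
arm_command(increments=[[[0,0,-0.01,0],[0,0,-0.02,0],[0,0,-0.04,0],[0,0,-0.03,0],[0,0,0,0]]])

```text
time_s: 35.85
tcp_pos: [0.5067, 0.2816, 0.1643]
tcp_rot: [-0.01, -0.144, 0.989, -0.001]
ft_force: [0.6, 0.5, 0.3]
opening: 0.0806
```

```bash
python3 - <<'E'
from blue import *
p=wp(0,-.172); plan(p[0],p[1],.14,196.7);a=save('side','s14.png')[90:220,120:310,::-1]; 
cv2.imwrite('pics/z10.png',cv2.resize(a,None,fx=4,fy=4,interpolation=2))
E
```

```text
t 35.85 tcp [0.5067 0.2816 0.1643] psi -163.4 tilt 1.13 open 0.0806 F [0.6 0.5 0.3]
shift [ 0.0002 -0.1738  0.024 ] turn -0.002
tiltvec world deg [-1.1  -0.24]
```

View pics/z10.png

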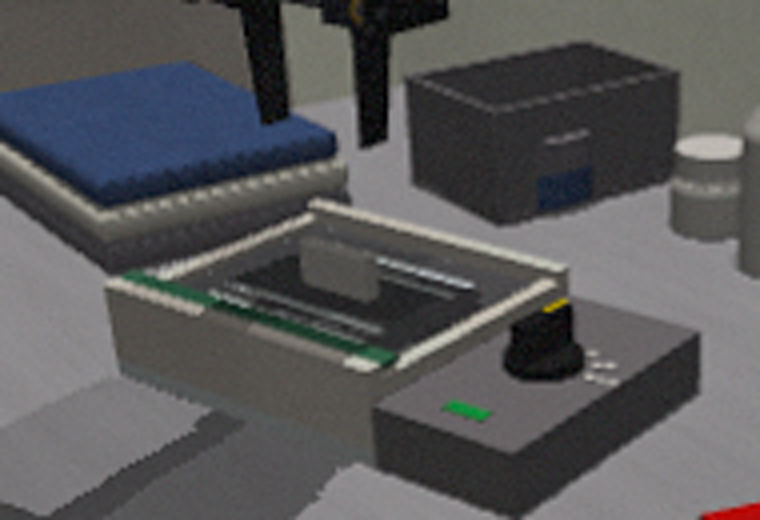

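```bash
python3 - <<'E'
from blue import *
for f in ['t6.png','t8.png']:
    im=cv2.imread('pics/'+f); hsv=cv2.cvtColor(im,cv2.COLOR_BGR2HSV)
    m=cv2.inRange(hsv,(20,100,60),(38,255,255)); m[:, :205]=0;m[:,225:]=0;m[:170]=0;m[205:]=0
    vs,us=np.nonzero(m); w=hsv[vs,us,1].astype(float)
    P=onz('top',np.c_[us,vs],.081)[:,:2]
    c=np.average(P,axis=0,weights=w); u,s,vt=np.linalg.svd(P-P.mean(0)); v=vt[0]*np.sign(vt[0][0])
    D=wp(0,-.172); print(len(us),c.round(4),'tow',tow(c).round(4),'pca ang',np.degrees(np.arctan2(v[1],v[0])),'ang from axis',np.degrees(np.arctan2(*(c-D)[::-1])), D)
    a=im[165:215,190:245]; cv2.imwrite('pics/zd.png',cv2.resize(a,None,fx=12,fy=12,interpolation=cv2.INTER_CUBIC))
E
```

```text
18 [0.5686 0.1184] tow [ 0.0133 -0.1723] pca ang 11.655493490093106 ang from axis 15.315069678855922 [0.55581332 0.11488075]
18 [0.5687 0.1184] tow [ 0.0133 -0.1723] pca ang 11.655493490093106 ang from axis 15.286182960055843 [0.55581332 0.11488075]
```

View pics/zd.png

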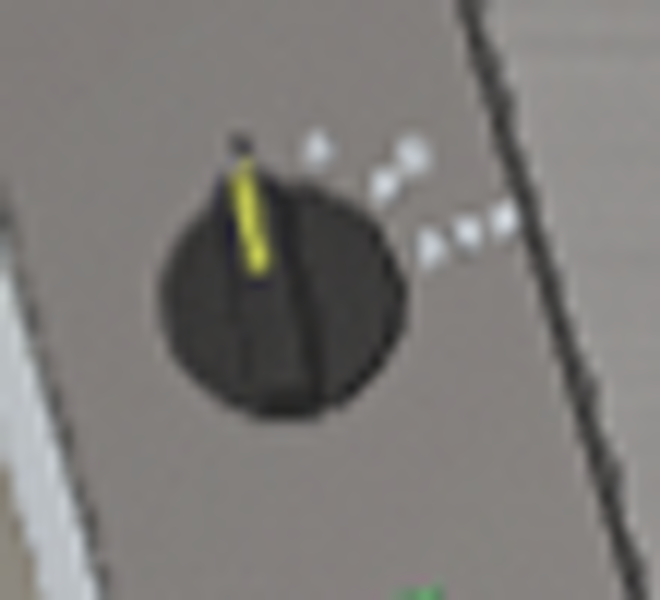

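Call:
arm_command(increments=[[[0,-0.03,0,0],[0,-0.04,0,0],[0,-0.04,0,0],[0,-0.035,0,0],[0,-0.02,0,0.03],[0,-0.006,0,0.025],[0,0,0,0]]], jaw=0.4)

```text
time_s: 36.6
tcp_pos: [0.5532, 0.1121, 0.1567]
tcp_rot: [-0.015, -0.117, 0.993, -0.001]
ft_force: [0.4, -0.0, 0.4]
opening: 0.0387
```

```bash
python3 - <<'E'
from blue import *
p=wp(0,-.172); plan(p[0],p[1],.095,193.5); print(state()['joints'].round(3))
E
```

```text
t 36.6 tcp [0.5532 0.1121 0.1567] psi -166.5 tilt 1.74 open 0.0387 F [ 0.4 -0.   0.4]
shift [-0.0051  0.0021  0.0616] turn -0.001
tiltvec world deg [-1.7  -0.33]
[ 0.084  0.483  1.754 -0.004  0.934 -1.719]
```

Call:
arm_command(increments=[[[-0.004,0.002,0.015,0],[0,0,0.02,0],[0,0,0.015,0],[0,0,0.005,0],[0,0,0,0]]])

```text
time_s: 37.1
tcp_pos: [0.5531, 0.1202, 0.0956]
tcp_rot: [-0.017, -0.12, 0.993, -0.001]
ft_force: [-0.5, -0.5, -0.9]
opening: 0.0379
```

```bash
python3 - <<'E'
from blue import *
p=wp(0,-.172); plan(p[0],p[1],.059,193.5); a=save('side','s15.png')[100:230,160:350,::-1]
cv2.imwrite('pics/z11.png',cv2.resize(a,None,fx=4,fy=4,interpolation=2))
E
```

```text
t 37.1 tcp [0.5531 0.1202 0.0956] psi -166.2 tilt 1.9 open 0.0379 F [-0.5 -0.5 -0.9]
shift [-0.0026 -0.0059  0.0365] turn 0.006
tiltvec world deg [-1.87 -0.32]
```

View pics/z11.png

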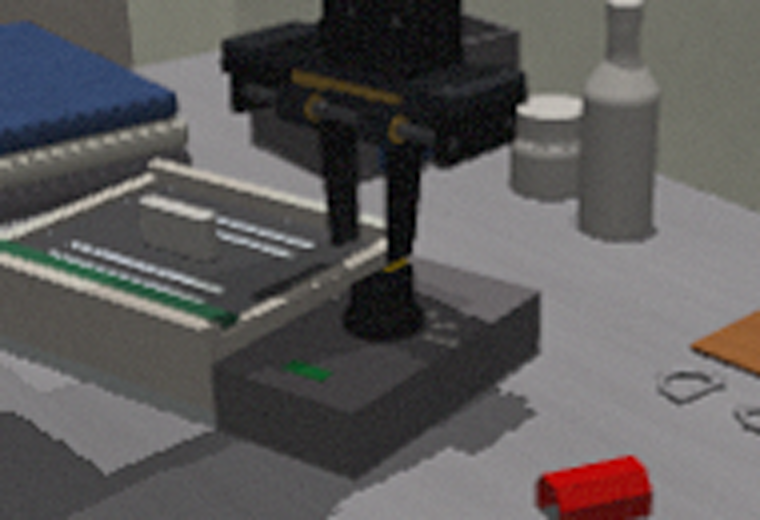

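Call:
arm_command(increments=[[[-0.0024,-0.005,0,0],[0,0,0,0]]])

```text
time_s: 37.35
tcp_pos: [0.5573, 0.1164, 0.0966]
tcp_rot: [-0.016, -0.121, 0.993, -0.001]
ft_force: [-0.2, 0.1, -0.2]
opening: 0.038
```

```bash
python3 - <<'E'
from blue import *
p=wp(0,-.172); plan(p[0],p[1],.059,193.5)
E
```

```text
t 37.35 tcp [0.5573 0.1164 0.0966] psi -166.1 tilt 1.8 open 0.038 F [-0.2  0.1 -0.2]
shift [ 0.0007 -0.0012  0.0377] turn 0.007
tiltvec world deg [-1.77 -0.31]
```

Call:
arm_command(increments=[[[0.0005,-0.001,0.008,0.006],[0,0,0.01,0],[0,0,0.01,0],[0,0,0.005,0],[0,0,0.002,0],[0,0,0,0]]])

```text
time_s: 37.95
tcp_pos: [0.5561, 0.1146, 0.059]
tcp_rot: [-0.015, -0.117, 0.993, -0.001]
ft_force: [-0.1, 0.1, -0.0]
opening: 0.038
```

```bash
python3 - <<'E'
from blue import *
p=wp(0,-.172); plan(p[0],p[1],.059,193.5)
E
```

```text
t 37.95 tcp [0.5561 0.1146 0.059 ] psi -166.5 tilt 1.75 open 0.038 F [-0.1  0.1 -0. ]
shift [ 0.0002  0.0003 -0.    ] turn -0.0
tiltvec world deg [-1.72 -0.31]
```

Call:
arm_command(increments=[[[0,0,0,0],[0,0,0,0],[0,0,0,0],[0,0,0,0],[0,0,0,0]]], jaw=0)

```text
time_s: 38.45
tcp_pos: [0.5565, 0.1147, 0.0596]
tcp_rot: [-0.015, -0.118, 0.993, -0.001]
ft_force: [0.3, -0.0, -3.7]
opening: 0.0127
```

```bash
python3 - <<'E'
from blue import *
p=wp(0,-.172); plan(p[0],p[1],.059,np.degrees(WY-1.5)+180); print(state()['torque'].round(2))
E
```

```text
t 38.45 tcp [0.5565 0.1147 0.0596] psi -166.5 tilt 1.68 open 0.0127 F [ 0.3 -0.  -3.7]
shift [0.0006 0.0003 0.0006] turn 1.444
tiltvec world deg [-1.66 -0.3 ]
[ 0.01 -0.17  0.01]
```

Call:
arm_command(increments=[[[0,0,0,0.08],[0,0,0,0.12],[0,0,0,0.12],[0,0,0,0.12],[0,0,0,0.08],[0,0,0,0]]])

```text
time_s: 39.05
tcp_pos: [0.5565, 0.1145, 0.0596]
tcp_rot: [-0.014, 0.152, 0.988, -0.005]
ft_force: [0.0, -1.0, -0.9]
opening: 0.0129
```

```bash
cat >> plan.py <<'E'
def dial(d):
    p=wp(0,-.172); plan(p[0],p[1],.059,np.degrees(WY-d)+180); s=state();q=s['tcp_rot']; R=Ro.from_quat([q[1],q[2],q[3],q[0]]).as_matrix(); ps=np.arctan2(R[1,0],R[0,0]); print('dial by tool',((WY+np.pi-ps+np.pi)%(2*np.pi)-np.pi).round(3),s['torque'].round(2), 'tcp warmer',tow(s['tcp_pos']).round(4))
E
python3 - <<'E'
from plan import *
dial(1.5)
E
```

```text
t 39.05 tcp [0.5565 0.1145 0.0596] psi 162.6 tilt 1.67 open 0.0129 F [ 0.  -1.  -0.9]
shift [0.0008 0.0001 0.0006] turn 0.903
tiltvec world deg [-1.64 -0.3 ]
dial by tool 0.597 [ 0.37 -0.08 -0.05] tcp warmer [ 0.0006 -0.1726]
```

Call:
arm_command(increments=[[[0,0,0,0.08],[0,0,0,0.12],[0,0,0,0.12],[0,0,0,0.12],[0,0,0,0.12],[0,0,0,0.12],[0,0,0,0.12],[0,0,0,0.06],[0,0,0,0]]])

```text
time_s: 39.95
tcp_pos: [0.5562, 0.1141, 0.0596]
tcp_rot: [-0.011, 0.554, 0.832, -0.01]
ft_force: [-1.2, 0.1, -0.7]
opening: 0.0131
```

```bash
python3 - <<'E'
from plan import *
dial(1.5)
E
```

```text
t 39.95 tcp [0.5562 0.1141 0.0596] psi 112.7 tilt 1.66 open 0.0131 F [-1.2  0.1 -0.7]
shift [ 0.0009 -0.      0.0006] turn 0.033
tiltvec world deg [-1.64 -0.27]
dial by tool 1.467 [ 0.26 -0.24 -0.06] tcp warmer [ 0.0002 -0.1729]
```

Call:
arm_command(increments=[[[0,0,0,0.035],[0,0,0,0],[0,0,0,0]]])

```text
time_s: 40.25
tcp_pos: [0.5562, 0.114, 0.0596]
tcp_rot: [-0.01, 0.565, 0.825, -0.01]
ft_force: [-1.3, -1.1, -1.5]
opening: 0.013
```

```bash
python3 - <<'E'
from plan import *
dial(1.5); a=save('side','s16.png')[100:230,160:350,::-1]; b=save('top','t16.png')[140:265,120:280,::-1]
cv2.imwrite('pics/z12.png',cv2.resize(a,None,fx=4,fy=4,interpolation=2))
cv2.imwrite('pics/z13.png',cv2.resize(b,None,fx=4,fy=4,interpolation=2))
E
```

```text
t 40.25 tcp [0.5562 0.114  0.0596] psi 111.2 tilt 1.65 open 0.013 F [-1.3 -1.1 -1.5]
shift [ 0.0009 -0.0001  0.0006] turn 0.007
tiltvec world deg [-1.63 -0.26]
dial by tool 1.493 [ 0.22 -0.22 -0.03] tcp warmer [ 0.0002 -0.1729]
```

View pics/z12.png

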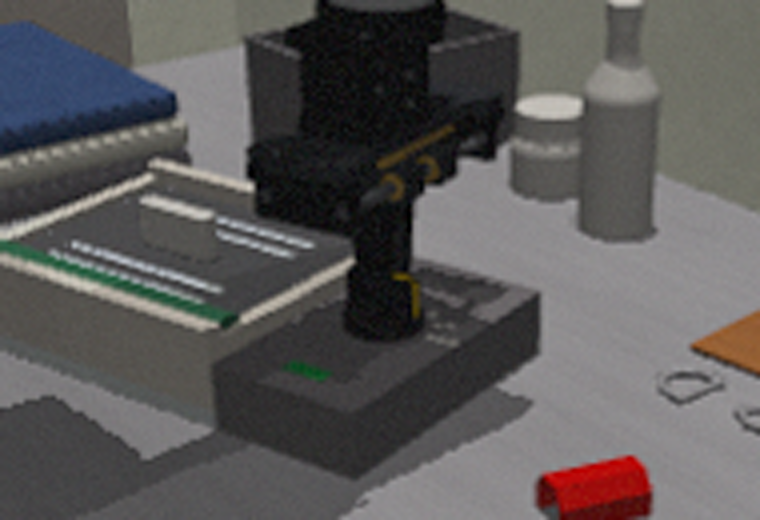

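View pics/z13.png

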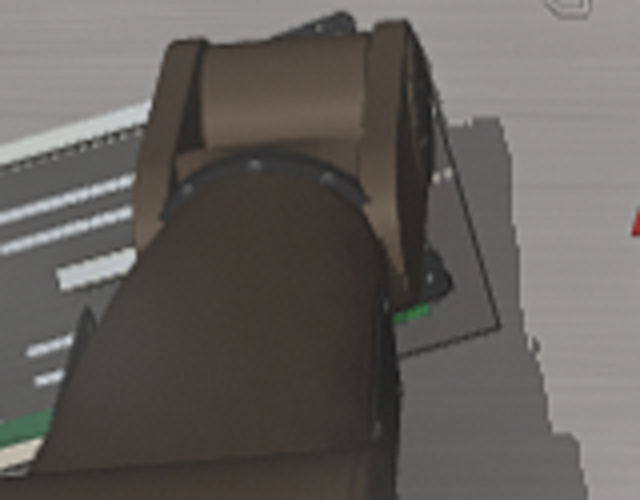

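Call:
arm_command(increments=[[[0,0,0,0.006],[0,0,0,0],[0,0,0,0],[0,0,0,0],[0,0,0,0],[0,0,0,0],[0,0,0,0],[0,0,0,0],[0,0,0,0],[0,0,0,0],[0,0,0,0],[0,0,0,0]]])

```text
time_s: 41.55
tcp_pos: [0.5562, 0.1141, 0.0596]
tcp_rot: [-0.01, 0.567, 0.824, -0.01]
ft_force: [-0.6, -1.2, -1.4]
opening: 0.0128
```

```bash
python3 - <<'E'
from plan import *
dial(1.5);dial(.5)
E
```

```text
t 41.55 tcp [0.5562 0.1141 0.0596] psi 110.9 tilt 1.65 open 0.0128 F [-0.6 -1.2 -1.4]
shift [ 0.0009 -0.0001  0.0006] turn 0.002
tiltvec world deg [-1.63 -0.26]
dial by tool 1.498 [ 0.22 -0.23  0.04] tcp warmer [ 1.000e-04 -1.729e-01]
t 41.55 tcp [0.5562 0.1141 0.0596] psi 110.9 tilt 1.65 open 0.0128 F [-0.6 -1.2 -1.4]
shift [ 0.0009 -0.0001  0.0006] turn -0.998
tiltvec world deg [-1.63 -0.26]
dial by tool 1.498 [ 0.22 -0.23  0.04] tcp warmer [ 1.000e-04 -1.729e-01]
```

Call:
arm_command(increments=[[[0,0,0,-0.08],[0,0,0,-0.12],[0,0,0,-0.12],[0,0,0,-0.12],[0,0,0,-0.12],[0,0,0,-0.12],[0,0,0,-0.12],[0,0,0,-0.1],[0,0,0,-0.06],[0,0,0,0]]])

```text
time_s: 42.55
tcp_pos: [0.5565, 0.1145, 0.0596]
tcp_rot: [-0.014, 0.103, 0.995, -0.004]
ft_force: [-0.2, -0.7, -2.1]
opening: 0.0128
```

```bash
python3 - <<'E'
from plan import *
dial(.5)
E
```

```text
t 42.55 tcp [0.5565 0.1145 0.0596] psi 168.1 tilt 1.64 open 0.0128 F [-0.2 -0.7 -2.1]
shift [0.0008 0.0002 0.0006] turn 0.001
tiltvec world deg [-1.62 -0.24]
dial by tool 0.499 [ 0.03 -0.1   0.1 ] tcp warmer [ 0.0006 -0.1726]
```

Call:
arm_command(increments=[[[0,0,0,0],[0,0,0,0],[0,0,0,0],[0,0,0,0],[0,0,0,0],[0,0,0,0],[0,0,0,0],[0,0,0,0],[0,0,0,0],[0,0,0,0],[0,0,0,0],[0,0,0,0]]])

```text
time_s: 43.75
tcp_pos: [0.5566, 0.1145, 0.0596]
tcp_rot: [-0.014, 0.106, 0.994, -0.004]
ft_force: [0.1, -0.4, -1.4]
opening: 0.013
```

```bash
python3 - <<'E'
from plan import *
dial(1)
E
```

```text
t 43.75 tcp [0.5566 0.1145 0.0596] psi 167.8 tilt 1.64 open 0.013 F [ 0.1 -0.4 -1.4]
shift [0.0008 0.0002 0.0006] turn 0.495
tiltvec world deg [-1.62 -0.25]
dial by tool 0.505 [ 0.13 -0.11 -0.  ] tcp warmer [ 0.0006 -0.1726]
```

Call:
arm_command(increments=[[[0,0,0,0.06],[0,0,0,0.12],[0,0,0,0.12],[0,0,0,0.1],[0,0,0,0.07],[0,0,0,0.01],[0,0,0,0]]])

```text
time_s: 44.45
tcp_pos: [0.5564, 0.1142, 0.0596]
tcp_rot: [-0.013, 0.348, 0.938, -0.007]
ft_force: [-0.8, -0.0, -1.8]
opening: 0.0128
```

```bash
python3 - <<'E'
from plan import *
dial(1)
E
```

```text
t 44.45 tcp [0.5564 0.1142 0.0596] psi 139.3 tilt 1.66 open 0.0128 F [-0.8 -0.  -1.8]
shift [0.0009 0.0001 0.0006] turn -0.002
tiltvec world deg [-1.64 -0.25]
dial by tool 1.002 [ 0.15 -0.18  0.03] tcp warmer [ 0.0004 -0.1728]
```

Call:
arm_command(increments=[[[0,0,0,0],[0,0,0,0],[0,0,0,0],[0,0,0,0],[0,0,0,0],[0,0,0,0],[0,0,0,0],[0,0,0,0],[0,0,0,0],[0,0,0,0],[0,0,0,0],[0,0,0,0]]])

```text
time_s: 45.65
tcp_pos: [0.5564, 0.1142, 0.0596]
tcp_rot: [-0.013, 0.346, 0.938, -0.007]
ft_force: [-1.1, -0.9, -1.3]
opening: 0.0126
```

```bash
python3 - <<'E'
from plan import *
dial(1)
E
```

```text
t 45.65 tcp [0.5564 0.1142 0.0596] psi 139.5 tilt 1.65 open 0.0126 F [-1.1 -0.9 -1.3]
shift [0.0009 0.0001 0.0006] turn 0.002
tiltvec world deg [-1.64 -0.24]
dial by tool 0.998 [ 0.19 -0.17 -0.08] tcp warmer [ 0.0004 -0.1728]
```

Call:
arm_command(increments=[[[0,0,0,0],[0,0,0,0],[0,0,0,0],[0,0,0,0]]], jaw=0.35)

```text
time_s: 46.05
tcp_pos: [0.5566, 0.1143, 0.0599]
tcp_rot: [-0.012, 0.345, 0.938, -0.007]
ft_force: [0.1, 0.2, -0.7]
opening: 0.0323
```

Call:
arm_command(increments=[[[0,0,-0.005,0],[0,0,-0.015,0],[0,0,-0.03,0],[0,0,-0.04,0],[0,0,-0.04,0],[0,0,0,0]]])

```text
time_s: 46.65
tcp_pos: [0.5602, 0.115, 0.1955]
tcp_rot: [-0.013, 0.345, 0.938, -0.007]
ft_force: [0.2, 0.5, -0.9]
opening: 0.0334
```

```bash
python3 - <<'E'
from plan import *
dial(1)
plan(.25,.5,.2); plan(.45,-.3,.2)
E
```

```text
t 46.65 tcp [0.5602 0.115  0.1955] psi 139.6 tilt 1.74 open 0.0334 F [ 0.2  0.5 -0.9]
shift [0.0005 0.0002 0.1366] turn 0.003
tiltvec world deg [-1.72 -0.26]
dial by tool 0.997 [-0.01  0.    0.05] tcp warmer [ 0.0042 -0.1732]
t 46.65 tcp [0.5602 0.115  0.1955] psi 139.6 tilt 1.74 open 0.0334 F [ 0.2  0.5 -0.9]
shift [0.4857 0.0922 0.0031] turn None
tiltvec world deg [-1.72 -0.26]
t 46.65 tcp [0.5602 0.115  0.1955] psi 139.6 tilt 1.74 open 0.0334 F [ 0.2  0.5 -0.9]
shift [-0.185  -0.3875  0.0007] turn None
tiltvec world deg [-1.72 -0.26]
```

Now I move aside towards −y so that the top camera sees the warmer.

Call:
arm_command(increments=[[[-0.018,-0.038,0,0],[-0.018,-0.038,0,0],[-0.018,-0.038,0,0],[-0.018,-0.038,0,0],[-0.018,-0.038,0,0],[-0.018,-0.038,0,0],[-0.018,-0.038,0,0],[-0.018,-0.038,0,0],[-0.018,-0.038,0,0],[0,0,0,0],[0,0,0,0]]])

```text
time_s: 47.75
tcp_pos: [0.4569, -0.2629, 0.1989]
tcp_rot: [-0.013, 0.344, 0.939, -0.007]
ft_force: [0.4, -0.0, -0.1]
opening: 0.033
```

```bash
python3 - <<'E'
from blue import *
im=save('top','t20.png')[...,::-1].copy(); a=im[140:265,90:250]
cv2.imwrite('pics/z20.png',cv2.resize(a,None,fx=4.5,fy=4.5,interpolation=2))
s=save('side','s20.png')
hsv=cv2.cvtColor(im,cv2.COLOR_BGR2HSV)
m=cv2.inRange(hsv,(20,100,60),(38,255,255)); m[:, :200]=0;m[:,235:]=0;m[:170]=0;m[215:]=0
vs,us=np.nonzero(m); P=onz('top',np.c_[us,vs],.081)[:,:2]; c=P.mean(0); D=wp(0,-.172)
print(len(us),'dial from axis',WY-np.arctan2(*(c-D)[::-1])); v=np.linalg.svd(P-c)[2][0]; print('pca',(WY-np.arctan2(v[1],v[0]))%np.pi, tow(c))
E
```

```text
18 dial from axis 0.9297455046824217
pca 0.9904552144192396 [ 0.00763456 -0.18223155]
```

View pics/z20.png

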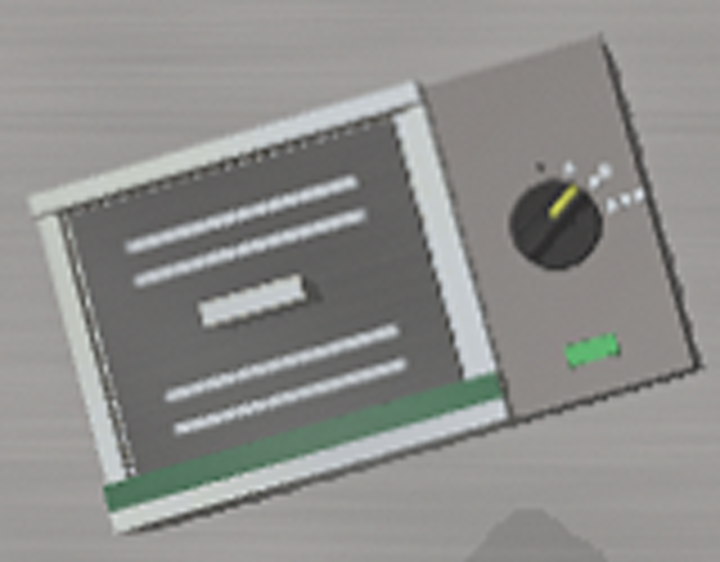

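View pics/t20.png

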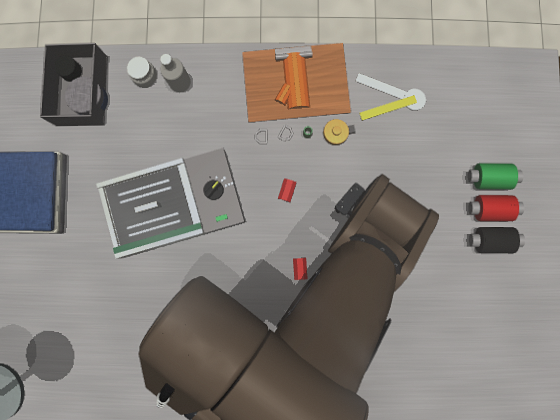

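View pics/s20.png

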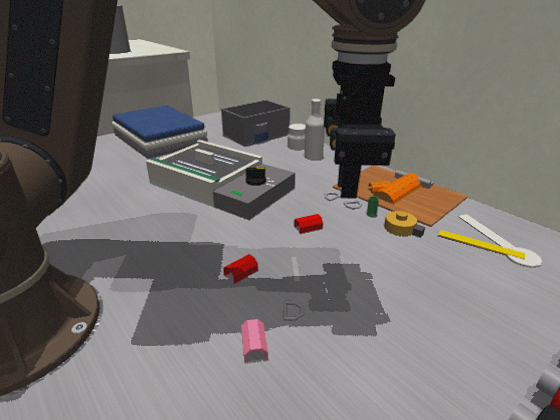

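```bash
python3 -c "
from rig import close_job; print(close_job())"
```

```text
the job is handed in; nothing more can be done
None
```

The splint warmer is loaded, covered and set to two dots, and the job was handed in at about 48 s of the 210 s allowed.

- **Splints:** There were three blue splints on the counter. All three lie arch-up on the tray floor, seen in the top view before covering. The last pictures show no blue left on the counter.
- **Cover:** I held it by the ends of its handle bar and tilted it against the far wall. I slid its near edge under the green lip and lowered it until the force rose at the height expected for a seated cover (TCP z 60.5 mm). After release, both views show it flat and within its walls.
- **Dial:** Read from the tool's heading it was set to 1.50, then 0.50, then 1.00 rad, with at least 1.2 s at each. I then released it.
- **Dial check:** The final picture shows the pointer at the two dots. The direction of its yellow mark gives 0.99 rad. A coarser reading, from the mark's centre to the dial axis, gives 0.93 rad. I put that difference down to the small mark and about 1 mm of camera error.
- **Left alone:** The buckles, sleeve and tape measure, and the red and pink look-alikes, look unmoved in the last pictures. I did not measure their positions.
- **Drift:** The tool drifted up to about 2.8° off vertical during the run. It caused no contact problems, and the largest force I saw was about 25 N.

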